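# Load, clamp and dock a specimen shuttle

## Task

Lay the four-cell specimen carrier in the nest on the shuttle's carriage with its solid tab under the toggle clamp, push the clamp handle down over centre so the pad holds it, and lay every round specimen mount flat in a cell of its own. Then swing the folding crank handle up until it latches, wind the crank clockwise to its stop so the loaded carriage docks, and fold the handle down again to lock the drive. Leave the other things on the bench where they are.

Things in the scene. Friction and masses are not known exactly. Their poses are not given: they have to be found in the camera images.
- shuttle: transfer shuttle fixed on the bench: aluminium bed 70 x 530 x 14 mm (long way along its y) with a sliding carriage, a grey gearbox with the crank on its front (-x) side near the -y end, a cream docking block 56 mm high across the -y end. Origin on the bench under the nest as loaded; x away from the robot, y left, z up, turned up to 0.1 rad; points of carriage and clamp_pivot share its axes
- carriage (a joint): travel of the carriage (m): 0 = loading position, 0.1 = docked; it moves to the shuttle's -y, geared to the crank (0.1 m per turn). Its deck is 90 mm wide with its top 30 mm above the bench, and bears the nest and the toggle clamp
- nest (a point): point on the deck top where the carrier's origin belongs (axes as the shuttle's, carrier y along them). Dark locating blocks 8 mm high: two each side, 20 mm long, centred 80 mm to either y side, inner faces at x = +-26.5 mm; one at the -y end, inner face at y = -106 mm; the clamp's foot plate (6 mm high) begins at y = 108 mm. About 2.5 mm play each way. Moves with the carriage
- clamp (a joint): toggle clamp handle (rad): 0 = open, handle up, leaning 0.16 rad from vertical towards the shuttle's +y; 1.25 = dead centre; 1.41 = closed at its stop, handle level towards +y. Turns about the shuttle's x axis at clamp_pivot. Friction (1 N at the grip) holds it where left; closing on the carrier takes up to 5 N at the grip; past 1.25 the pad spring holds it shut
- clamp_pivot (a point): pivot of the clamp handle, 48 mm above the deck, 193 mm to +y of the nest point. The pad arm has its own pivot 44 mm to -y of it and 18 mm lower; open, it stands up to 55 mm above the handle pivot; closing lays it over towards -y onto the carrier's tab
- clamp_grip (a point): point on the axis of the clamp's round black grip, 110 mm from the pivot; the grip is 17 mm thick and runs from 45 to 130 mm from the pivot
- clamp_pad: the clamp's rubber pad (18 mm across, on a spring stem of 4 N/mm); origin on the arm, pad face 22.5 mm from it. When closed it lies on the middle of the carrier's tab and presses with about 7 N
- crank (a joint): turn of the crank about its upright axis (rad), from 0 (loading position) clockwise seen from above to its stop at one turn, 6.283 (docked). At both ends the crank arm points to the shuttle's -y. While the folding handle is down, a tooth under its hinge stands in a fixed slot and the crank cannot turn (4 mm play, at either end of travel). Turning takes about 2 N at the handle
- crank_axis (a point): point on the crank's upright axis at the height of the folding handle's hinge, 62 mm above the bench
- fold (a joint): folding crank handle (rad): 0 = folded down, level, pointing outward from the crank's axis; 1.571 = upright, latched. A spring detent snaps it to whichever end is nearer, changing over at 0.785; about 5 N at the grip moves it out of either position
- fold_hinge (a point): hinge of the folding handle, at the end of the crank arm 55 mm from the crank's axis; hinge line level and square to the arm
- fold_grip (a point): point on the axis of the handle's black round sleeve, 50 mm from the hinge; the sleeve is 18 mm thick, spins freely about its own axis and runs from 14 to 72 mm from the hinge
- carrier: loose aluminium specimen carrier 48 x 207 x 12 mm (x, y, z), 0.25 kg: four square cells in a row along its y and a solid tab 30 mm long at its +y end (for the clamp). Origin at the centre of its underside, z up. Cell centres at y = -79.5, -36.5, 6.5 and 49.5 mm; cells 38 mm square inside, floor 5 mm above the underside, walls 7 mm high above the floor
- mount0: specimen mount: grey resin disc 32 mm across, 16 mm high, with a small metal section in its face, about 30 g; origin at the centre of the disc. Two to four are present (None if absent); either face may be up
- mount1: specimen mount: grey resin disc 32 mm across, 16 mm high, with a small metal section in its face, about 30 g; origin at the centre of the disc. Two to four are present (None if absent); either face may be up
- mount2: specimen mount: grey resin disc 32 mm across, 16 mm high, with a small metal section in its face, about 30 g; origin at the centre of the disc. Two to four are present (None if absent); either face may be up
- mount3: specimen mount: grey resin disc 32 mm across, 16 mm high, with a small metal section in its face, about 30 g; origin at the centre of the disc. Two to four are present (None if absent); either face may be up
- vial: bystander: glass vial 28 mm across, 45 mm high, among the mounts
- weight: bystander: steel disc weight with a knob, 52 mm across, 36 mm high
- driver: bystander: screwdriver lying on the bench behind the shuttle
- dish: bystander: glass dish 90 mm across behind the shuttle
Not all that is in view belongs to the job. Leave any brown or pink look-alike of the carrier alone. What is shaped like the mount3 but yellow is not meant.

How it is judged:
On the way, in this order (a step that is already met when the one before it is completed fails the run):
1. carrier seated in the nest and clamped over centre, every mount present flat in a cell, carriage still at its loading position (distance between carrier and nest below 0.006 m and angle between the y axis of carrier and the y axis of shuttle, either way round below 0.06 rad and value of joint clamp above 1.31 rad and contact force between clamp_pad and carrier above 3 N and x of mount0 in the frame of carrier between -0.006 and 0.006 m and z of mount0 in the frame of carrier between 0.01 and 0.016 m and (y of mount0 in the frame of carrier between -0.0855 and -0.0735 m or y of mount0 in the frame of carrier between -0.0425 and -0.0305 m or y of mount0 in the frame of carrier between 0.0005 and 0.0125 m or y of mount0 in the frame of carrier between 0.0435 and 0.0555 m) and angle between the z axis of each of mount0, mount1, mount2, mount3 and the z axis of carrier, either way round below 0.2 rad and x of mount1 in the frame of carrier between -0.006 and 0.006 m and z of mount1 in the frame of carrier between 0.01 and 0.016 m and (y of mount1 in the frame of carrier between -0.0855 and -0.0735 m or y of mount1 in the frame of carrier between -0.0425 and -0.0305 m or y of mount1 in the frame of carrier between 0.0005 and 0.0125 m or y of mount1 in the frame of carrier between 0.0435 and 0.0555 m) and x of mount2 in the frame of carrier between -0.006 and 0.006 m and z of mount2 in the frame of carrier between 0.01 and 0.016 m and (y of mount2 in the frame of carrier between -0.0855 and -0.0735 m or y of mount2 in the frame of carrier between -0.0425 and -0.0305 m or y of mount2 in the frame of carrier between 0.0005 and 0.0125 m or y of mount2 in the frame of carrier between 0.0435 and 0.0555 m) and x of mount3 in the frame of carrier between -0.006 and 0.006 m and z of mount3 in the frame of carrier between 0.01 and 0.016 m and (y of mount3 in the frame of carrier between -0.0855 and -0.0735 m or y of mount3 in the frame of carrier between -0.0425 and -0.0305 m or y of mount3 in the frame of carrier between 0.0005 and 0.0125 m or y of mount3 in the frame of carrier between 0.0435 and 0.0555 m) and value of joint carriage below 0.01 m), for 0.2 s.
2. with the folding handle upright, the crank is wound to its stop and the carriage docked (value of joint carriage above 0.097 m and value of joint fold above 1.3 rad), for 0.2 s.
At the end, for the whole second after the job is handed in: carriage docked (within 4 mm), folding handle down (0.15 rad), clamp past centre (above 1.31 rad) with its pad pressing the carrier (over 3 N), carrier in the nest (6 mm, 0.06 rad), every mount present flat (0.2 rad) in a cell (centre within 6 mm), all at rest (distance between carrier and nest below 0.006 m and angle between the y axis of carrier and the y axis of shuttle, either way round below 0.06 rad and value of joint clamp above 1.31 rad and contact force between clamp_pad and carrier above 3 N and x of mount0 in the frame of carrier between -0.006 and 0.006 m and z of mount0 in the frame of carrier between 0.01 and 0.016 m and (y of mount0 in the frame of carrier between -0.0855 and -0.0735 m or y of mount0 in the frame of carrier between -0.0425 and -0.0305 m or y of mount0 in the frame of carrier between 0.0005 and 0.0125 m or y of mount0 in the frame of carrier between 0.0435 and 0.0555 m) and angle between the z axis of each of mount0, mount1, mount2, mount3 and the z axis of carrier, either way round below 0.2 rad and x of mount1 in the frame of carrier between -0.006 and 0.006 m and z of mount1 in the frame of carrier between 0.01 and 0.016 m and (y of mount1 in the frame of carrier between -0.0855 and -0.0735 m or y of mount1 in the frame of carrier between -0.0425 and -0.0305 m or y of mount1 in the frame of carrier between 0.0005 and 0.0125 m or y of mount1 in the frame of carrier between 0.0435 and 0.0555 m) and x of mount2 in the frame of carrier between -0.006 and 0.006 m and z of mount2 in the frame of carrier between 0.01 and 0.016 m and (y of mount2 in the frame of carrier between -0.0855 and -0.0735 m or y of mount2 in the frame of carrier between -0.0425 and -0.0305 m or y of mount2 in the frame of carrier between 0.0005 and 0.0125 m or y of mount2 in the frame of carrier between 0.0435 and 0.0555 m) and x of mount3 in the frame of carrier between -0.006 and 0.006 m and z of mount3 in the frame of carrier between 0.01 and 0.016 m and (y of mount3 in the frame of carrier between -0.0855 and -0.0735 m or y of mount3 in the frame of carrier between -0.0425 and -0.0305 m or y of mount3 in the frame of carrier between 0.0005 and 0.0125 m or y of mount3 in the frame of carrier between 0.0435 and 0.0555 m) and value of joint carriage above 0.096 m and value of joint fold below 0.15 rad and linear speed of each of carrier, mount0, mount1, mount2, mount3 below 0.02 m/s); the robot touches nothing.
It fails at once if a bystander (vial, weight, screwdriver or dish) is shifted more than 30 mm (distance of any of vial, weight, driver, dish from where it was at the start of the episode above 0.03 m).
Of mount0, mount1, mount2, mount3 only 2 to 4 are there at a start; the rules pass over those that are not, and their reading is None.
At some moment in a run one of mount0, mount1, mount2, mount3 may be knocked a few centimetres aside while the robot is not near it.
Once in a run the grip may slacken for a moment while it holds something.
It also fails if it takes over 210 s, if anything falls off the work surface, if the arm or the gripper's body presses on something with over 40 N, if the wrist force passes 120 N, or if a joint passes its speed limit or range.

## Robot

A 6-joint arm with a two-finger parallel gripper is mounted at the origin on the work surface. World frame = base frame: x ahead of the robot, y to its left, z up, the work surface at z = 0. Lengths are in m, angles in rad, forces in N, time in s.
With the tool pointing down it reaches from about 0.25 to 0.725 m from the base axis. Payload 4 kg.
Tool frame: the origin (TCP) lies on the centre line of the jaws, within the pads' length; the fingertips stand r.tcp_to_tips ahead of it and the grasp point (between the pads) lies 11 mm behind it (r.tcp_to_tips is the distance from the TCP to the fingertips, in m); x points along the fingers, y is the direction in which the jaws open and shut, and the axes are right-handed (so a half turn about x gives the same grasp; the last joint's range is limited). The gripper opens to 85 mm and grips with 20 to 120 N. Pads are 22 mm wide; open, the fingers measure 114 mm over their backs; the gripper's body (76 mm by 85 mm) begins 54 mm behind the grasp point. The pads swing forward as they close: fully open they stand 13 mm farther back than shut.
Start: joints at [-1.132, 0.241, 0.005, 1.335, 0, 1.571], TCP at [0.212, -0.453, 0.239] pointing down, gripper open.
Joint ranges: [-2.72, 2.72], [-1.05, 1.87], [-1.09, 1.28], [-1.99, 2.15], [-1.42, 1.44], [-3.14, 3.14]. Speed limits (rad/s): [2.79, 2.79, 3.14, 3.14, 3.14, 3.14].

## Interface

Orientations are given as a 3x3 rotation matrix whose columns are the frame's x, y, z axes.
In Python, from bench import r gives the robot as it stands. The module is installed in compiled form; this text tells all that it offers.
- The arm moves only by the tool play_rows, never from a script. Its argument "series" is a list of rows, each an object with "translation": the shift along the world's x, y, z in mm, a list of three; "twist": the turn about the world's z in degrees. In form: [{"translation": [x, y, z], "twist": twist}, ...]. A call has 1 to 8 rows; each row shifts and turns the commanded pose from where the row before left it; what a row does not reach is not made up. A row lasts 1/10 s, in which the tool goes at most 50 mm and 8.59 degrees, less where a joint would pass 70% of its speed; a pose out of reach is approached as far as the arm can. A call is refused whole if a number of a shift passes 50 or a number of a turn 8.59, either way. A call with a gripper value outside its range is refused whole. "gripper" is the opening, from 0 (shut) to 1 (fully open), set as the call begins (left out, the last holds). The fingers move at their own pace and stop on an object; the grip force is fixed at half the most. Time passes only in rows, so rows that do not move let the fingers close. It gives the time, the measured TCP pose, the force and the opening at its end, in the units of the state.
- r.sense(): the state, without advancing time (a new reading comes with each control period).
- r.get_image(name): name is "scene" or "top" or "wrist"; returns (picture, depth): 384x512x3 uint8, red, green, blue; 384x512 float32, m along the optical axis (not along the pixel's ray), 0 where there is no reading.
- r.camera_params(name): a dict with "fx", "fy", "cx", "cy" (pixels), "D" ([k1, k2, p1, p2, k3] as OpenCV has them; the pictures are not rectified), "extrinsics" (4x4, takes a point from camera to world coordinates); the wrist camera has in their place "tool_from_camera" (4x4, takes a point from camera to tool coordinates, whose origin is the TCP and whose axes are the tool frame's). Camera axes: x right, y down, z forward; pixel columns grow to the right and rows downward; lengths in m; the calibration is good to about 2 mm. A picture is of the moment at which its call begins: read the wrist's pose just before it. camera_params takes no time and is no camera call.
- r.finish_job(): hands the job in, once; it reports no verdict.
Trained networks look in the newest picture that a camera, given by its name, has taken for a name from the list of things; names that differ only in an ending like _2 or _b are one class to them, and where a whole thing is asked for, a point or a joint stands for the part that bears it (a point fixed in the world has none). Each returns a list of dicts, best first, with "p" (0 to 1); they miss things now and then, are a little off and sometimes report something else, mostly with a low value. They report only what shows in the picture. A call takes as long as a camera call. They do not tell look-alikes from the thing itself.
- r.masks_of(camera, label): "pixels" (384x512 bool, what is visible of it) and "extent" ([left, top, width, height] in pixels, round what is visible of it).
- r.tip_of(camera, label): "centre" ([column, row] in pixels: a listed point, or the origin of a listed thing).
The state is a dict: "time_s": time; "q": joint angles; "dq": joint speeds; "effort": joint torques, N m; "ee_pos": TCP position; "eef_rot": TCP orientation; "ft_force": force on the tool from outside, world axes, zero at the start; "torque": the same for the moment, N m; "finger_gap": finger opening in m.
Only numpy, scipy, OpenCV 4.12 (cv2) and the standard library are available. Lean on these libraries where they do the work, as an engineer would, in place of code of your own. Each camera call takes 0.05 s, during which the arm holds its last target.

## Working session

There is one attempt and no reset: what is moved stays moved. The work goes in short steps, Python scripts to look and compute and a tool call to move; the robot and the scene stay as the last step left them, time stands still between calls to the robot, and variables do not carry over. Pictures are saved under pics/ and viewed, and the job is handed in when it is done.

Besides the shell and the picture viewer there is one more tool, called by a JSON object that holds its "method" and its "body", one argument or row to a line. play_rows: Moves the arm, as the interface text tells. Its arguments: {"type":"object","properties":{"series":{"type":"array"},"gripper":{"type":"number"}},"required":["series"]}

```bash
ls; mkdir -p pics
cat > h.py <<'E'
import numpy as np, cv2
from bench import r
def snap(name,fn,up=1.5):
    s=r.sense(); im,d=r.get_image(name)
    np.save('pics/%s_d.npy'%fn,d); np.save('pics/%s_i.npy'%fn,im)
    cv2.imwrite('pics/%s.png'%fn,cv2.resize(im[:,:,::-1],None,fx=up,fy=up,interpolation=cv2.INTER_CUBIC))
    return s,im,d
def T(name,s=None):
    c=r.camera_params(name)
    if 'extrinsics' in c: return c,np.array(c['extrinsics'])
    M=np.eye(4);M[:3,:3]=s['eef_rot'];M[:3,3]=s['ee_pos']
    return c,M@np.array(c['tool_from_camera'])
def KD(c):
    return np.array([[c['fx'],0,c['cx']],[0,c['fy'],c['cy']],[0,0,1.]]),np.array(c['D'],float)
def ray(name,px,s=None):
    c,M=T(name,s);K,D=KD(c)
    u=cv2.undistortPoints(np.array(px,float).reshape(-1,1,2),K,D).reshape(-1,2)
    d=np.c_[u,np.ones(len(u))]
    return M[:3,3],d@M[:3,:3].T
def onz(name,px,z,s=None):
    o,d=ray(name,px,s); t=(z-o[2])/d[:,2]
    return o+d*t[:,None]
def cloud(name,d,s=None):
    h,w=d.shape; vv,uu=np.mgrid[:h,:w]
    o,dr=ray(name,np.c_[uu.ravel(),vv.ravel()],s)
    return (o+dr*d.ravel()[:,None]).reshape(h,w,3)
def proj(name,P,s=None):
    c,M=T(name,s);K,D=KD(c); Mi=np.linalg.inv(M)
    P=np.atleast_2d(P)
    return cv2.projectPoints(P.astype(float),cv2.Rodrigues(Mi[:3,:3])[0],Mi[:3,3],K,D)[0].reshape(-1,2)
E
python3 - <<'E'
from h import *
for n in ('scene','top','wrist'):
    s,im,d=snap(n,n+'0'); c,M=T(n,s); print(n,c['fx'],M[:3,3].round(3),M[:3,2].round(3),(d>0).mean())
print(r.sense(),r.tcp_to_tips)
E
```

```text
pics
scene 379.16534715163533 [ 0.902 -0.435  0.957] [-0.348  0.475 -0.808] 0.9960225423177084
top 381.32619506618744 [0.37  0.075 1.036] [ 0.175 -0.011 -0.985] 0.9957631429036459
wrist 325.9702213497285 [ 0.281 -0.419  0.373] [-0.27  -0.125 -0.955] 0.9959157307942709
{'time_s': 0.15, 'q': array([-1.13196873e+00,  2.41236989e-01,  4.04307593e-03,  1.33521003e+00,
        2.49857119e-05,  1.57077060e+00]), 'dq': array([ 0.00014853, -0.00129606,  0.00325485, -0.00107699, -0.00029147,
        0.00159015]), 'effort': array([-4.25230326e-05, -3.72635615e+01,  2.52638358e+01,  1.23410532e-02,
        1.34644594e-05, -8.48953420e-06]), 'ee_pos': array([ 0.21224798, -0.45220038,  0.23862251]), 'eef_rot': array([[-6.60420808e-04,  4.24901180e-01, -9.05239499e-01],
       [ 1.46590617e-03, -9.05238313e-01, -4.24901692e-01],
       [-9.99998707e-01, -1.60761009e-03, -2.50270444e-05]]), 'ft_force': array([ 0.46581156, -0.27216296, -0.30193973]), 'torque': array([-0.0069969 , -0.01393394, -0.00167927]), 'finger_gap': 0.08554403166191919} 0.008
```

View pics/top0.png

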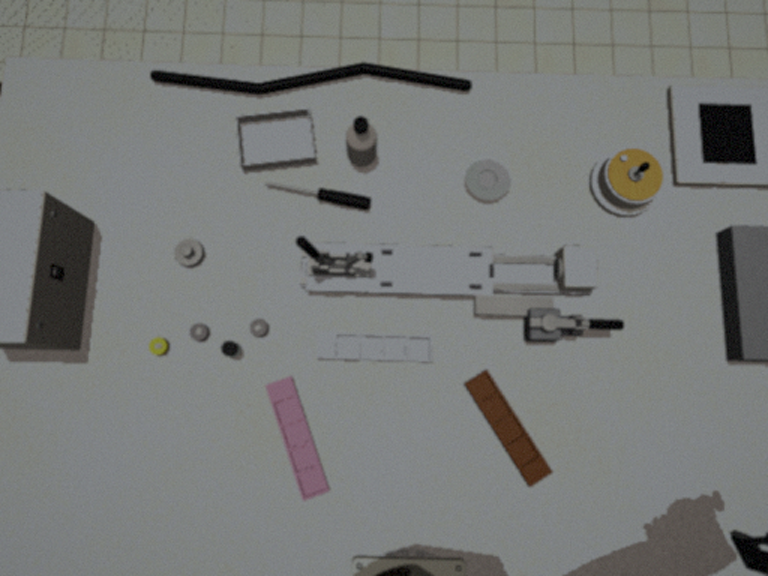

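View pics/scene0.png

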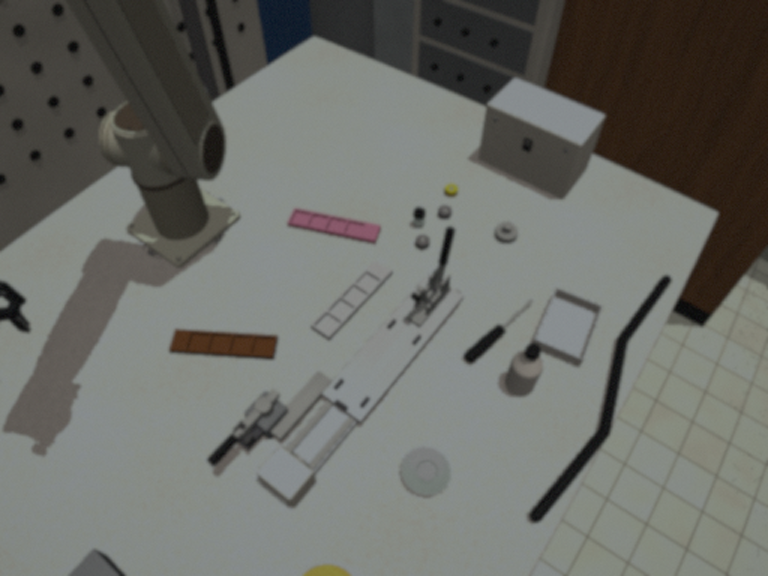

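View pics/wrist0.png

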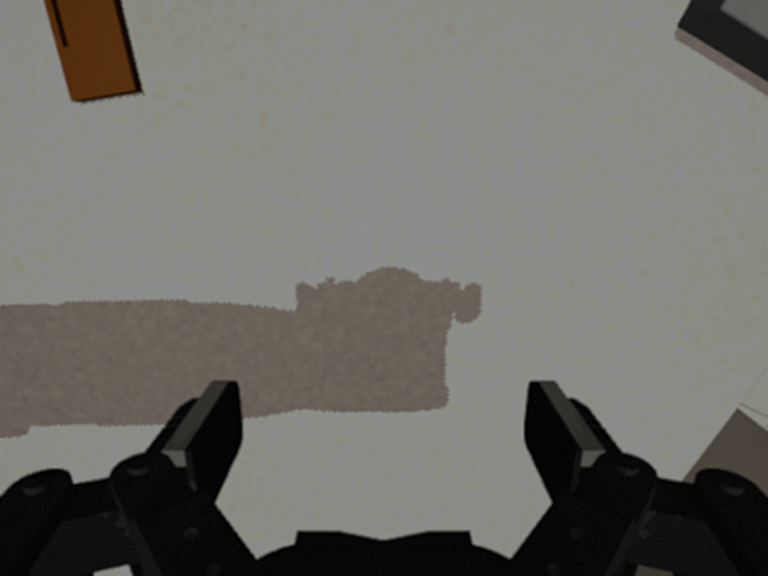

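```bash
python3 - <<'E'
from h import *
for n in ('top','scene'):
    s,im,d=snap(n,n+'1')
    C=cloud(n,d,s)
    for l in ('carrier','mount0','vial','weight','nest','clamp_pivot','clamp_grip','crank_axis','fold_hinge','fold_grip','shuttle'):
        for t in r.tip_of(n,l)[:6]:
            u,v=t['centre']
            P=C[min(383,max(0,int(round(v)))),min(511,max(0,int(round(u))))]
            print(n,l,round(t['p'],2),np.round([u*1.5,v*1.5]),P.round(4))
E
python3 - <<'E'
import cv2,numpy as np
im=np.load('pics/top0_i.npy')[:,:,::-1]
a=cv2.resize(im[150:260,90:300],None,fx=3.8,fy=3.8,interpolation=cv2.INTER_CUBIC)
cv2.imwrite('pics/crop1.png',a)
b=cv2.resize(im[150:250,195:420],None,fx=3.5,fy=3.5,interpolation=cv2.INTER_CUBIC)
cv2.imwrite('pics/crop2.png',b)
E
```

```text
top carrier 0.91 [298. 433.] [0.2937 0.1943 0.0035]
top carrier 0.75 [547. 325.] [ 0.4855 -0.2278  0.0717]
top carrier 0.65 [371. 350.] [0.4402 0.0717 0.003 ]
top mount0 0.67 [201. 335.] [0.4618 0.3728 0.0174]
top mount0 0.47 [158. 349.] [0.4337 0.4469 0.0175]
top mount0 0.42 [256. 327.] [0.4774 0.2758 0.0168]
top vial 0.49 [230. 347.] [0.4397 0.3144 0.0454]
top weight 0.57 [186. 255.] [0.6046 0.4093 0.0215]
top nest 0.92 [431. 268.] [ 0.5882 -0.0326  0.0322]
top nest 0.18 [234. 345.] [0.4425 0.3068 0.0455]
top clamp_pivot 0.95 [320. 262.] [0.5842 0.1627 0.0779]
top clamp_grip 0.59 [306. 239.] [0.5902 0.1727 0.2031]
top clamp_grip 0.47 [189. 255.] [0.6055 0.405  0.0182]
top crank_axis 0.79 [550. 320.] [ 0.4938 -0.232   0.0672]
top fold_hinge 0.47 [577. 321.] [ 0.4941 -0.2784  0.0739]
top fold_hinge 0.34 [200. 334.] [0.4619 0.3759 0.0161]
top fold_grip 0.56 [607. 325.] [ 0.4881 -0.3287  0.0687]
top shuttle 0.96 [427. 276.] [ 0.5753 -0.0278  0.0272]
top shuttle 0.6 [202. 333.] [0.4647 0.3709 0.0156]
top shuttle 0.17 [227. 347.] [0.4395 0.3192 0.0469]
scene carrier 0.95 [333. 224.] [0.2884 0.1932 0.0077]
scene carrier 0.8 [350. 300.] [0.4475 0.0547 0.0076]
scene carrier 0.63 [221. 350.] [ 0.3189 -0.1856  0.0056]
scene mount0 0.64 [449. 195.] [0.4447 0.4309 0.0064]
scene mount0 0.49 [440. 212.] [0.4633 0.3629 0.0136]
scene mount0 0.43 [419. 238.] [0.4731 0.2697 0.0175]
scene vial 0.68 [442. 283.] [0.6004 0.1494 0.0892]
scene vial 0.45 [419. 225.] [0.448  0.3066 0.0124]
scene weight 0.44 [505. 236.] [0.6197 0.3903 0.0178]
scene nest 0.75 [378. 361.] [ 0.5869 -0.0331  0.0286]
scene clamp_pivot 0.75 [442. 280.] [0.6007 0.1541 0.0892]
scene crank_axis 0.72 [261. 403.] [ 0.4892 -0.2329  0.0706]
scene crank_axis 0.48 [222. 454.] [ 0.499  -0.3386  0.0627]
scene fold_hinge 0.62 [242. 431.] [ 0.5025 -0.2893  0.0742]
scene fold_grip 0.72 [222. 457.] [ 0.4749 -0.3358  0.0006]
scene shuttle 0.77 [376. 373.] [ 0.5994 -0.0543  0.0277]
```

View pics/crop1.png

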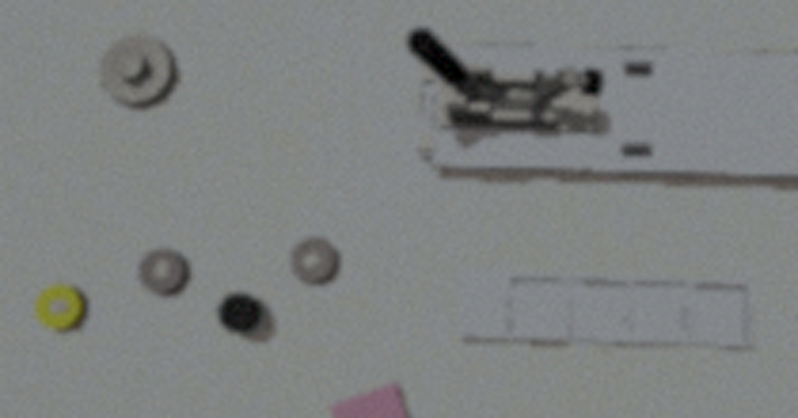

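View pics/crop2.png

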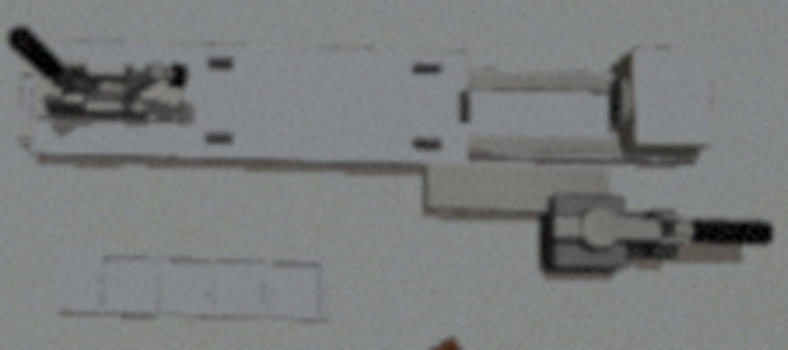

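{"method": "play_rows", "body": {
  "series": [
    {"translation": [28,38,10],"twist": 8.1},
    {"translation": [28,38,10],"twist": 8.1},
    {"translation": [28,38,10],"twist": 8.1},
    {"translation": [28,38,10],"twist": 8.1},
    {"translation": [28,38,10],"twist": 8.1},
    {"translation": [28,38,10],"twist": 8.1},
    {"translation": [28,38,10],"twist": 8.1},
    {"translation": [28,38,10],"twist": 8.1}
  ]
}}

```text
time_s: 2.15
ee_pos: [0.4373, -0.1469, 0.32]
eef_rot: [[0.001, 1.0, 0.005], [-0.0, 0.005, -1.0], [-1.0, 0.001, 0.0]]
ft_force: [0.7, -0.7, 0.1]
finger_gap: 0.0853
```

{"method": "play_rows", "body": {
  "series": [
    {"translation": [40,30,0],"twist": 0},
    {"translation": [0,0,0],"twist": 0},
    {"translation": [0,0,0],"twist": 0}
  ]
}}

```text
time_s: 2.45
ee_pos: [0.4769, -0.1177, 0.3187]
eef_rot: [[-0.001, 1.0, 0.002], [0.0, 0.002, -1.0], [-1.0, -0.001, -0.0]]
ft_force: [-0.9, -1.0, -0.1]
finger_gap: 0.0854
```

Run:
```python
from h import *
s,im,d=snap('wrist','w1'); print(s['time_s'],s['ee_pos'],s['eef_rot'].round(3),s['q'].round(2))
C=cloud('wrist',d,s)
for l in ('carrier','mount0','nest','clamp_pivot','clamp_grip','crank_axis','fold_hinge','fold_grip'):
    for t in r.tip_of('wrist',l)[:6]:
        u,v=t['centre']
        P=C[min(383,max(0,int(round(v)))),min(511,max(0,int(round(u))))]
        print(l,round(t['p'],2),np.round([u*1.5,v*1.5]),P.round(4))
```

```text
2.45 [ 0.47685671 -0.11765294  0.31869438] [[-0.001  1.     0.002]
 [ 0.     0.002 -1.   ]
 [-1.    -0.001 -0.   ]] [-0.24  0.2   0.16  1.53 -0.    1.33]
carrier 0.89 [353.  11.] [0.4513 0.0631 0.0044]
carrier 0.89 [216. 283.] [ 0.3164 -0.1692  0.0038]
nest 0.83 [518. 128.] [ 0.5876 -0.0286  0.03  ]
clamp_pivot 0.21 [509. 128.] [ 0.5804 -0.0286  0.0288]
crank_axis 0.73 [403. 369.] [ 0.4934 -0.2287  0.0687]
fold_hinge 0.79 [397. 424.] [ 0.4902 -0.2858  0.0658]
fold_grip 0.88 [401. 467.] [ 0.4934 -0.3287  0.069 ]
```

View pics/w1.png

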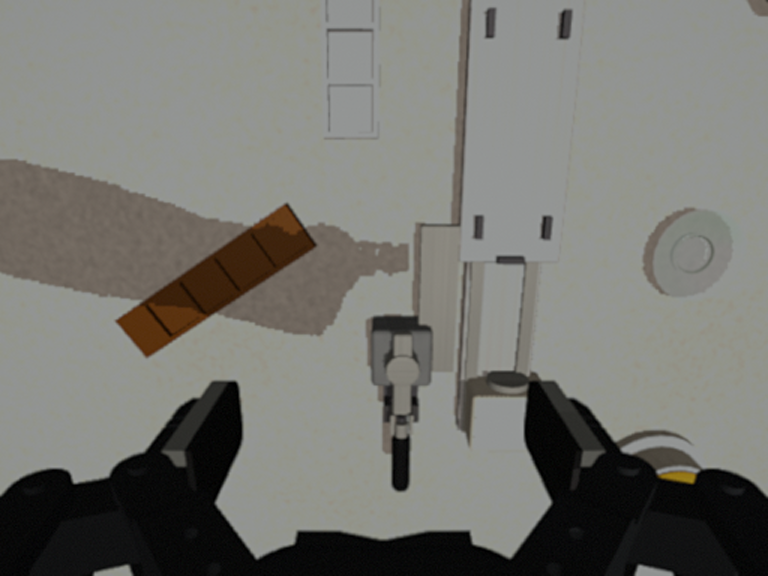

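{"method": "play_rows", "body": {
  "series": [
    {"translation": [8,45,10],"twist": 0},
    {"translation": [8,45,10],"twist": 0},
    {"translation": [8,45,10],"twist": 0},
    {"translation": [0,0,0],"twist": 0},
    {"translation": [0,0,0],"twist": 0},
    {"translation": [0,0,0],"twist": 0}
  ]
}}

```text
time_s: 3.5
ee_pos: [0.5001, 0.0155, 0.349]
eef_rot: [[-0.001, 1.0, -0.002], [-0.0, -0.002, -1.0], [-1.0, -0.001, 0.0]]
ft_force: [0.3, -0.4, -0.0]
finger_gap: 0.0853
```

Run:
```python
from h import *
s,im,d=snap('wrist','w2'); print(s['time_s'],s['ee_pos'],s['eef_rot'].round(3),s['q'].round(2))
import pickle; pickle.dump(s,open('pics/w2_s.pkl','wb'))
C=cloud('wrist',d,s)
for l in ('carrier','mount0','nest','clamp_pivot','clamp_grip','clamp_pad'):
    for t in r.tip_of('wrist',l)[:6]:
        u,v=t['centre']
        P=C[min(383,max(0,int(round(v)))),min(511,max(0,int(round(u))))]
        print(l,round(t['p'],2),np.round([u*1.5,v*1.5]),P.round(4))
```

```text
3.5 [0.50012227 0.01553595 0.34901568] [[-0.001  1.    -0.002]
 [-0.    -0.002 -1.   ]
 [-1.    -0.001  0.   ]] [ 0.03  0.22  0.27  1.61 -0.    1.6 ]
carrier 0.83 [332. 168.] [0.4514 0.0687 0.0058]
carrier 0.63 [149.  26.] [0.2911 0.1935 0.0057]
carrier 0.62 [215. 390.] [0.4536 0.0273 0.3629]
carrier 0.53 [382. 553.] [0.5002 0.0279 0.4195]
nest 0.69 [631. 364.] [ 0.7686 -0.138   0.0049]
nest 0.64 [475. 275.] [ 0.5892 -0.0301  0.0289]
clamp_pivot 0.91 [503.  49.] [0.5888 0.1585 0.0894]
clamp_pad 0.6 [512. 131.] [0.5906 0.0993 0.1245]
clamp_pad 0.42 [375. 469.] [ 0.4917 -0.2206  0.0687]
```

View pics/w2.png

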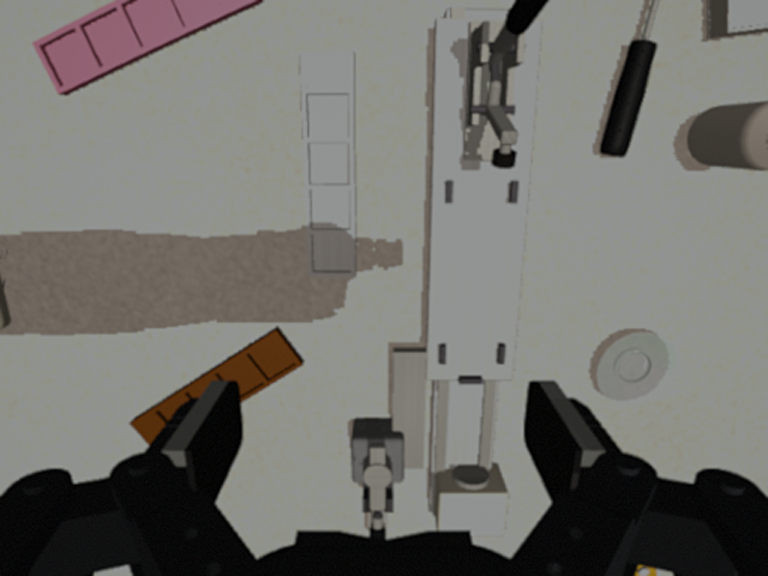

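```bash
cat > seat.py <<'E'
import sys,pickle
from h import *
def blocks(tag,s):
    im=np.load('pics/%s_i.npy'%tag); d=np.load('pics/%s_d.npy'%tag); C=cloud('wrist',d,s)
    g=cv2.cvtColor(im,cv2.COLOR_RGB2GRAY)
    m=(g<85)&(C[:,:,0]>0.5)&(C[:,:,0]<0.68)&(C[:,:,1]>-0.19)&(C[:,:,1]<0.09)&(C[:,:,2]<0.055)
    n,lab,st,cen=cv2.connectedComponentsWithStats(m.astype(np.uint8))
    for i in range(1,n):
        if st[i,4]>8: print(st[i],cen[i].round(1),onz('wrist',cen[i],0.036,s)[0].round(4),np.median(C[lab==i],0).round(4))
if __name__=='__main__':
    s=pickle.load(open('pics/w2_s.pkl','rb')); blocks('w2',s)
    im=np.load('pics/w2_i.npy')[:,:,::-1]
    cv2.imwrite('pics/c2.png',cv2.resize(im[25:195,190:250],None,fx=3.4,fy=3.4,interpolation=cv2.INTER_CUBIC))
    cv2.imwrite('pics/c2b.png',cv2.resize(im[0:170,280:365],None,fx=3.4,fy=3.4,interpolation=cv2.INTER_CUBIC))
E
python3 seat.py
```

```text
[309  97  11   9  36] [314.3 102.7] [0.5785 0.0821 0.036 ] [0.5792 0.0805 0.0357]
[297 121   4  14  56] [298.5 127.5] [0.5587 0.0496 0.036 ] [0.5585 0.0495 0.0371]
[339 121   6  14  76] [341.6 127.6] [0.6172 0.0495 0.036 ] [0.6167 0.0492 0.0377]
[293 229   4  14  52] [294.5 235.2] [ 0.5586 -0.109   0.036 ] [ 0.5589 -0.1088  0.0372]
[331 229   6  13  59] [333.4 235.1] [ 0.6169 -0.109   0.036 ] [ 0.6165 -0.1081  0.0375]
[262 231  22   4  70] [272.7 232.9] [ 0.5259 -0.1051  0.036 ] [ 0.5268 -0.1102  0.0245]
[306 251  16   5  75] [313.3 253. ] [ 0.5884 -0.1386  0.036 ] [ 0.588  -0.138   0.0371]
```

View pics/c2.png

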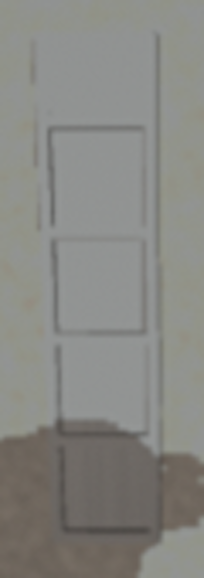

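View pics/c2b.png

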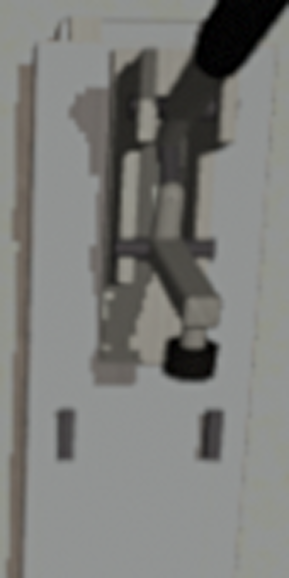

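```bash
cat > carr.py <<'E'
import sys,pickle
from h import *
def carrier(tag,s,x0,x1,y0,y1,zl,zh):
    d=np.load('pics/%s_d.npy'%tag); C=cloud('wrist',d,s)
    m=(C[:,:,0]>x0)&(C[:,:,0]<x1)&(C[:,:,1]>y0)&(C[:,:,1]<y1)&(C[:,:,2]>zl)&(C[:,:,2]<zh)
    P=C[m]; rect=cv2.minAreaRect((P[:,:2]*1000).astype(np.float32)); print(m.sum(),rect,P[:,2].mean())
    for lo,hi in ((-95,-80),(-40,-20),(0,20),(40,60),(75,100)):
        cy=rect[0][1]; q=P[(P[:,1]*1000-cy>lo)&(P[:,1]*1000-cy<hi)]
        print(lo,np.percentile(q[:,0],[1,99]).round(4))
    print(np.percentile(P[:,1],[0.5,99.5]))
if __name__=='__main__':
    s=pickle.load(open('pics/w2_s.pkl','rb'))
    d=np.load('pics/w2_d.npy'); C=cloud('wrist',d,s)
    im=np.load('pics/w2_i.npy')
    z=np.clip(C[:,:,2]*1000*10,0,255).astype(np.uint8)
    cv2.imwrite('pics/z2.png',cv2.resize(cv2.applyColorMap(z[0:200,150:370],cv2.COLORMAP_JET),None,fx=3,fy=3,interpolation=cv2.INTER_NEAREST))
    carrier('w2',s,0.40,0.50,-0.06,0.20,0.008,0.02)
E
python3 carr.py
```

```text
2340 ((449.3009033203125, 67.0704345703125), (206.8771514892578, 48.765193939208984), 89.79985809326172) 0.011535277117352976
-95 [0.425  0.4729]
-40 [0.4251 0.4726]
0 [0.4254 0.4734]
40 [0.4257 0.4738]
75 [0.4259 0.4734]
[-0.03613244  0.17028938]
```

View pics/z2.png

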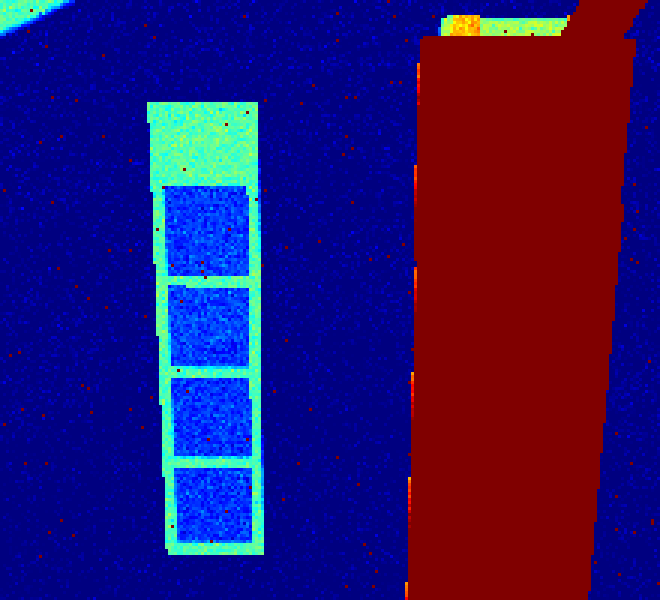

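Run:
```python
import pickle
from h import *
s=pickle.load(open('pics/w2_s.pkl','rb'))
d=np.load('pics/w2_d.npy'); C=cloud('wrist',d,s)
m=(C[:,:,2]>0.025)&(C[:,:,2]<0.034)&(C[:,:,0]>0.5)&(C[:,:,0]<0.7)&(C[:,:,1]>-0.16)
P=C[m]
ys=np.arange(-0.13,0.08,0.01);L=[];R=[]
for y in ys:
    q=P[abs(P[:,1]-y)<0.005,0]; L.append(np.percentile(q,0.7));R.append(np.percentile(q,99.3))
print(np.polyfit(ys,L,1),np.polyfit(ys,R,1),np.round(L,4),np.round(R,4))
print(P[:,1].min(), np.percentile(P[:,1],0.1))
```

```text
[0.12166442 0.54350297] [0.00567608 0.63243089] [0.5101 0.5101 0.5116 0.5446 0.5444 0.5442 0.5443 0.5451 0.5449 0.5446
 0.5444 0.5444 0.5453 0.545  0.5448 0.5446 0.5444 0.5454 0.5451 0.5449
 0.5447] [0.6316 0.6324 0.6317 0.6324 0.6315 0.6322 0.6314 0.6321 0.6321 0.6321
 0.6324 0.632  0.6324 0.6321 0.6323 0.6329 0.6325 0.6326 0.6331 0.6326
 0.633 ]
-0.15995961528675484 -0.158984005838956
```

{"method": "play_rows", "body": {
  "series": [
    {"translation": [-17,17,-30],"twist": 0},
    {"translation": [-17,17,-30],"twist": 0},
    {"translation": [-17,17,-30],"twist": 0},
    {"translation": [0,0,-45],"twist": 0},
    {"translation": [0,0,-45],"twist": 0},
    {"translation": [0,0,-45],"twist": 0},
    {"translation": [0,0,-45],"twist": 0},
    {"translation": [0,0,-30],"twist": -0.2}
  ],
  "gripper": 0.75
}}

```text
time_s: 4.65
ee_pos: [0.4476, 0.0669, 0.0466]
eef_rot: [[-0.003, 1.0, -0.005], [-0.0, -0.005, -1.0], [-1.0, -0.003, 0.0]]
ft_force: [-0.8, -0.1, 0.4]
finger_gap: 0.0643
```

{"method": "play_rows", "body": {
  "series": [
    {"translation": [0,0,-25],"twist": 0},
    {"translation": [0,0,0],"twist": 0},
    {"translation": [0,0,0],"twist": 0}
  ]
}}

```text
time_s: 4.95
ee_pos: [0.4494, 0.0672, 0.0245]
eef_rot: [[-0.001, 1.0, -0.005], [-0.0, -0.005, -1.0], [-1.0, -0.001, 0.0]]
ft_force: [0.9, -0.2, -0.6]
finger_gap: 0.0645
```

Run:
```python
from h import *
s,im,d=snap('wrist','w3'); print(s['time_s'],s['ee_pos'],s['finger_gap'])
```

```text
4.95 [0.44942232 0.06717093 0.0245138 ] 0.06445279750891872
```

View pics/w3.png

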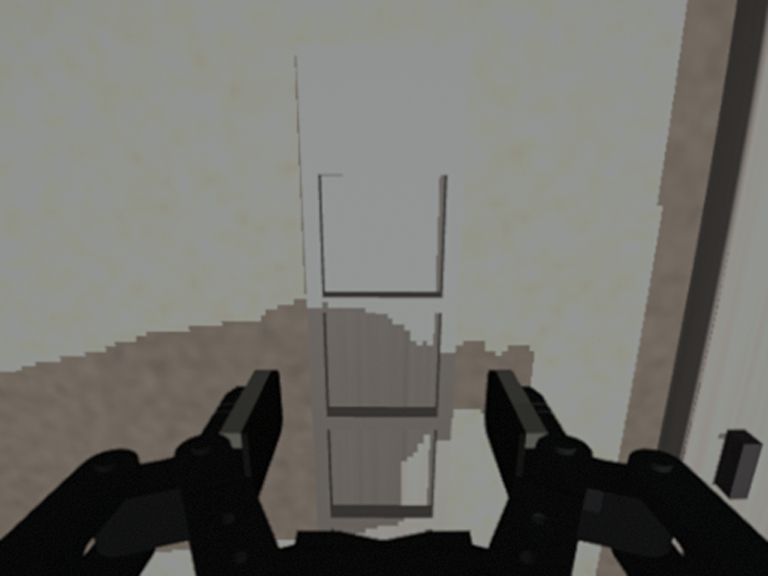

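Run:
```python
from h import *
s=r.sense(); d=np.load('pics/w3_d.npy'); C=cloud('wrist',d,s)
for u,v in ((265,378),(270,390),(275,400),(500,378),(494,400),(262,420),(505,420)):
    print(u,v,C[round(v/1.5),round(u/1.5)].round(4))
```

```text
265 378 [0.4165 0.0792 0.0319]
270 390 [0.4184 0.0772 0.0354]
275 400 [0.4189 0.0725 0.0331]
500 378 [0.4841 0.0795 0.0332]
494 400 [0.4824 0.0733 0.0352]
262 420 [0.4186 0.0743 0.0465]
505 420 [0.4823 0.0755 0.049 ]
```

{"method": "play_rows", "body": {
  "series": [
    {"translation": [0,0,-10],"twist": 0},
    {"translation": [0,0,-4],"twist": 0},
    {"translation": [0,0,0],"twist": 0}
  ]
}}

```text
time_s: 5.3
ee_pos: [0.4493, 0.0673, 0.0103]
eef_rot: [[-0.0, 1.0, -0.005], [-0.0, -0.005, -1.0], [-1.0, -0.0, 0.0]]
ft_force: [-0.5, 0.4, -0.1]
finger_gap: 0.0643
```

{"method": "play_rows", "body": {
  "series": [
    {"translation": [0,0,-2],"twist": 0},
    {"translation": [0,0,-2],"twist": 0},
    {"translation": [0,0,0],"twist": 0}
  ]
}}

```text
time_s: 5.6
ee_pos: [0.4493, 0.0674, 0.0062]
eef_rot: [[-0.0, 1.0, -0.004], [-0.0, -0.004, -1.0], [-1.0, -0.0, 0.0]]
ft_force: [-0.7, -0.0, -1.1]
finger_gap: 0.0638
```

{"method": "play_rows", "body": {
  "series": [
    {"translation": [0,0,2],"twist": 0},
    {"translation": [0,0,0],"twist": 0},
    {"translation": [0,0,0],"twist": 0},
    {"translation": [0,0,0],"twist": 0},
    {"translation": [0,0,0],"twist": 0},
    {"translation": [0,0,0],"twist": 0}
  ],
  "gripper": 0
}}

```text
time_s: 6.2
ee_pos: [0.4494, 0.0674, 0.009]
eef_rot: [[0.0, 1.0, -0.005], [0.0, -0.005, -1.0], [-1.0, 0.0, -0.0]]
ft_force: [-1.1, -0.3, 5.9]
finger_gap: 0.0463
```

{"method": "play_rows", "body": {
  "series": [
    {"translation": [0,0,15],"twist": 0},
    {"translation": [0,0,35],"twist": 0},
    {"translation": [0,0,35],"twist": 0},
    {"translation": [0,0,0],"twist": 0},
    {"translation": [0,0,0],"twist": 0}
  ]
}}

```text
time_s: 6.7
ee_pos: [0.4497, 0.0674, 0.0936]
eef_rot: [[0.001, 1.0, -0.004], [0.0, -0.004, -1.0], [-1.0, 0.001, -0.0]]
ft_force: [-0.5, 0.5, -3.8]
finger_gap: 0.0463
```

Run:
```python
from h import *
s,im,d=snap('wrist','w4'); print(s['time_s'],s['ee_pos'],s['finger_gap'],s['ft_force'])
C=cloud('wrist',d,s)
m=(C[:,:,2]>0.07)&(C[:,:,2]<0.12)&(C[:,:,0]>0.4)&(C[:,:,0]<0.5)&(C[:,:,1]>0.085)
P=C[m]; print(cv2.minAreaRect((P[:,:2]*1000).astype(np.float32)), P[:,1].max(), np.percentile(P[:,2],[5,50,95]))
t=P[P[:,1]>0.145]; print(np.median(t,0), np.polyfit(P[:,1],P[:,2],1))
```

```text
6.7 [0.44970129 0.06739793 0.09357962] 0.046276332652798194 [-0.51228518  0.52770494 -3.81032074]
((450.2681579589844, 127.63925170898438), (85.3585205078125, 48.622467041015625), 89.80443572998047) 0.17039012121457378 [0.08845076 0.09560001 0.09701475]
[0.45043963 0.15809726 0.09607841] [0.07366217 0.08395875]
```

View pics/w4.png

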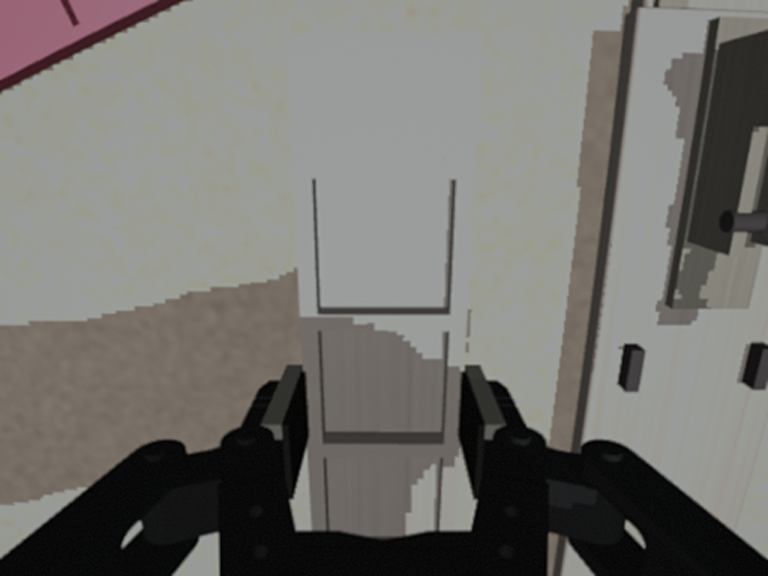

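{"method": "play_rows", "body": {
  "series": [
    {"translation": [0,-33,0],"twist": 0},
    {"translation": [0,-33,0],"twist": 0},
    {"translation": [0,-31,0],"twist": 0},
    {"translation": [35,0,0],"twist": 0},
    {"translation": [35,0,0],"twist": 0},
    {"translation": [35,0,0],"twist": 0},
    {"translation": [33,0,0],"twist": 0},
    {"translation": [0,0,-10],"twist": 0}
  ]
}}

```text
time_s: 7.55
ee_pos: [0.5919, -0.0297, 0.082]
eef_rot: [[0.004, 1.0, -0.004], [-0.0, -0.004, -1.0], [-1.0, 0.004, 0.0]]
ft_force: [-0.6, -1.0, -3.2]
finger_gap: 0.0459
```

{"method": "play_rows", "body": {
  "series": [
    {"translation": [0,0,-15],"twist": 0},
    {"translation": [0,0,0],"twist": 0},
    {"translation": [0,0,0],"twist": 0},
    {"translation": [0,0,0],"twist": 0}
  ]
}}

```text
time_s: 7.95
ee_pos: [0.587, -0.0296, 0.0682]
eef_rot: [[-0.001, 1.0, -0.005], [0.0, -0.005, -1.0], [-1.0, -0.001, -0.0]]
ft_force: [-0.1, 0.7, -3.4]
finger_gap: 0.0462
```

Run:
```python
from h import *
s,im,d=snap('wrist','w5'); print(s['time_s'],s['ee_pos'],s['finger_gap'],s['ft_force'])
C=cloud('wrist',d,s)
m=(C[:,:,2]>0.055)&(C[:,:,2]<0.085)&(C[:,:,0]>0.5)&(C[:,:,0]<0.68)&(C[:,:,1]>-0.01)&(C[:,:,1]<0.08)
P=C[m]; print(cv2.minAreaRect((P[:,:2]*1000).astype(np.float32)), P[:,1].max(), np.percentile(P[:,2],[5,50,95]))
```

```text
7.95 [ 0.58698868 -0.02961427  0.0681766 ] 0.04621660738854778 [-0.0539811   0.72781654 -3.36814383]
((587.5953369140625, 31.644386291503906), (83.42161560058594, 48.55243682861328), 89.77808380126953) 0.07341415705319676 [0.06302723 0.07015971 0.07155662]
```

View pics/w5.png

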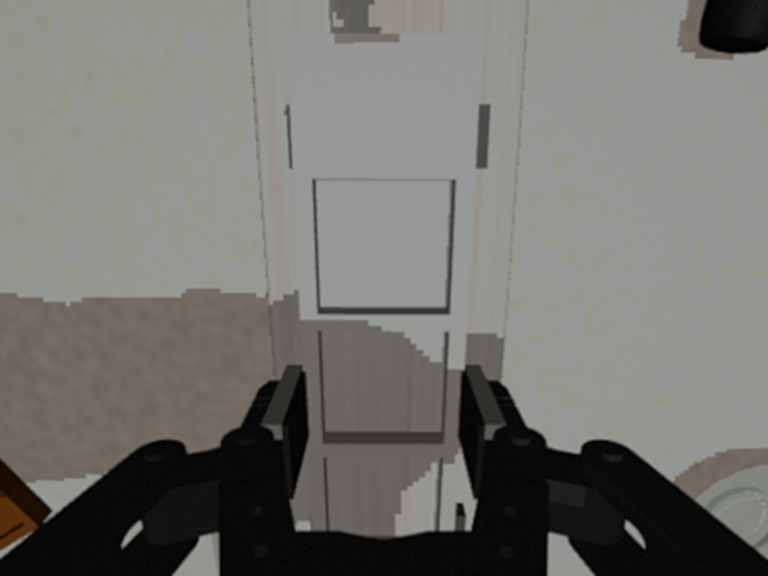

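Run:
```python
from h import *
s=r.sense(); d=np.load('pics/w5_d.npy'); C=cloud('wrist',d,s)
for y in (0.0,0.02,0.04,0.06):
    m=(abs(C[:,:,1]-y)<0.008)&(C[:,:,0]>0.5)&(C[:,:,0]<0.7)
    a=C[m&(C[:,:,2]>0.024)&(C[:,:,2]<0.034)][:,0]; b=C[m&(C[:,:,2]>0.06)&(C[:,:,2]<0.085)][:,0]
    pa=np.percentile(a,[1,99]);pb=np.percentile(b,[1,99]); print(y,pa.round(4),pb.round(4),pa.mean().round(4),pb.mean().round(4))
im=np.load('pics/w5_i.npy'); g=im.mean(2)
m=(g<80)&(C[:,:,2]>0.028)&(C[:,:,2]<0.042)&(abs(C[:,:,0]-.588)<0.045)
n,lab,st,cen=cv2.connectedComponentsWithStats(m.astype(np.uint8))
for i in range(1,n):
    if st[i,4]>20: print(st[i],np.median(C[lab==i],0).round(4),C[lab==i].min(0).round(4),C[lab==i].max(0).round(4))
```

```text
0.0 [0.545  0.6334] [0.5642 0.6113] 0.5892 0.5878
0.02 [0.5449 0.6336] [0.5643 0.6115] 0.5893 0.5879
0.04 [0.5449 0.6338] [0.5644 0.6113] 0.5893 0.5879
0.06 [0.5449 0.6341] [0.5645 0.6116] 0.5895 0.588
[318  70   8  41 217] [0.62   0.0491 0.0383] [0.6184 0.0401 0.0365] [0.6215 0.0588 0.0404]
[304 336   6  17  96] [ 0.6194 -0.1016  0.0376] [ 0.6175 -0.108   0.0303] [ 0.6212 -0.0997  0.0394]
```

{"method": "play_rows", "body": {
  "series": [
    {"translation": [1,0,-10],"twist": 0},
    {"translation": [0,0,-10],"twist": 0},
    {"translation": [0,0,-5],"twist": 0},
    {"translation": [0,0,0],"twist": 0},
    {"translation": [0,0,0],"twist": 0}
  ]
}}

```text
time_s: 8.5
ee_pos: [0.5882, -0.0296, 0.043]
eef_rot: [[-0.001, 1.0, -0.005], [-0.0, -0.005, -1.0], [-1.0, -0.001, 0.0]]
ft_force: [0.1, 0.7, -3.7]
finger_gap: 0.0462
```

{"method": "play_rows", "body": {
  "series": [
    {"translation": [0,0,-2],"twist": 0},
    {"translation": [0,0,-2],"twist": 0},
    {"translation": [0,0,0],"twist": 0},
    {"translation": [0,0,0],"twist": 0}
  ]
}}

```text
time_s: 8.9
ee_pos: [0.5884, -0.0296, 0.0394]
eef_rot: [[0.0, 1.0, -0.005], [-0.0, -0.005, -1.0], [-1.0, 0.0, 0.0]]
ft_force: [-0.2, -0.6, -2.7]
finger_gap: 0.0463
```

Nearly down; one more millimetre, then release.

{"method": "play_rows", "body": {
  "series": [
    {"translation": [0,0,-0.7],"twist": 0},
    {"translation": [0,0,0],"twist": 0}
  ]
}}

```text
time_s: 9.1
ee_pos: [0.5886, -0.0296, 0.0391]
eef_rot: [[0.0, 1.0, -0.005], [0.0, -0.005, -1.0], [-1.0, 0.0, -0.0]]
ft_force: [-0.7, 0.1, -0.1]
finger_gap: 0.0458
```

{"method": "play_rows", "body": {
  "series": [
    {"translation": [0,0,0],"twist": 0},
    {"translation": [0,0,0],"twist": 0},
    {"translation": [0,0,0],"twist": 0}
  ],
  "gripper": 0.75
}}

```text
time_s: 9.4
ee_pos: [0.5889, -0.0297, 0.039]
eef_rot: [[0.001, 1.0, -0.004], [-0.0, -0.004, -1.0], [-1.0, 0.001, 0.0]]
ft_force: [-0.5, -0.7, -0.2]
finger_gap: 0.0642
```

{"method": "play_rows", "body": {
  "series": [
    {"translation": [0,0,20],"twist": 0},
    {"translation": [0,0,45],"twist": 0},
    {"translation": [0,-10,45],"twist": 0},
    {"translation": [0,-25,40],"twist": 0},
    {"translation": [0,-25,30],"twist": 0},
    {"translation": [0,0,0],"twist": 0},
    {"translation": [0,0,0],"twist": 0}
  ]
}}

```text
time_s: 10.1
ee_pos: [0.5888, -0.0902, 0.2194]
eef_rot: [[0.002, 1.0, -0.006], [0.0, -0.006, -1.0], [-1.0, 0.002, -0.0]]
ft_force: [0.5, 1.2, -1.7]
finger_gap: 0.0644
```

Run:
```python
from h import *
s,im,d=snap('wrist','w6'); print(s['time_s'],s['ee_pos'],s['finger_gap'],s['ft_force'])
C=cloud('wrist',d,s)
m=(C[:,:,2]>0.039)&(C[:,:,2]<0.05)&(C[:,:,0]>0.54)&(C[:,:,0]<0.64)&(C[:,:,1]>-0.15)&(C[:,:,1]<0.076)
P=C[m]; print(cv2.minAreaRect((P[:,:2]*1000).astype(np.float32)), np.percentile(P[:,1],[0.5,99.5]), np.percentile(P[:,2],[5,50,95]))
t=P[P[:,1]>.03]; print(np.polyfit(P[:,1],P[:,2],1),np.polyfit(P[:,0],P[:,2],1))
for l in ('clamp_pivot','clamp_grip','clamp_pad'):
    for t in r.tip_of('wrist',l)[:3]:
        u,v=t['centre']; print(l,t['p'],u,v,C[int(v),int(u)])
```

```text
10.1 [ 0.58883661 -0.09015491  0.21939582] 0.06435316017270605 [ 0.52663626  1.24192063 -1.68724725]
((589.1336059570312, -35.732460021972656), (203.20497131347656, 62.68833923339844), 89.70106506347656) [-0.13310799  0.06536595] [0.04019283 0.04157935 0.0428145 ]
[0.00122748 0.0415555 ] [-0.00066605  0.04193721]
```

View pics/w6.png

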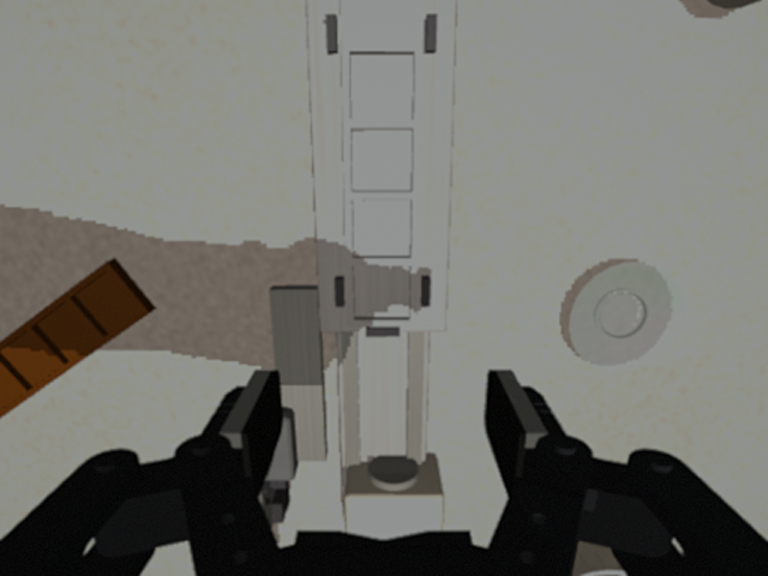

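Run:
```python
from h import *
for n in ('top','scene'):
    s,im,d=snap(n,n+'2'); C=cloud(n,d,s)
    m=(C[:,:,2]>0.115)&(C[:,:,2]<0.23)&(abs(C[:,:,0]-.59)<0.04)&(C[:,:,1]>0.145)&(C[:,:,1]<0.26)&(im.max(2)<70)
    P=C[m]; print(n,m.sum())
    for z in np.arange(0.12,0.22,0.015):
        q=P[abs(P[:,2]-z)<0.0075]
        if len(q)>2: print(round(z,3),len(q),q.min(0).round(4),q.max(0).round(4))
```

```text
top 107
0.135 14 [0.581  0.1607 0.1284] [0.5892 0.1742 0.1421]
0.15 12 [0.5814 0.1621 0.1435] [0.589  0.1729 0.1567]
0.165 13 [0.5813 0.1653 0.158 ] [0.59   0.1779 0.1722]
0.18 15 [0.5804 0.1663 0.1733] [0.5898 0.1791 0.1862]
0.195 17 [0.5812 0.1695 0.1882] [0.5894 0.1861 0.2024]
0.21 34 [0.5809 0.1723 0.2027] [0.5948 0.1862 0.2096]
scene 108
0.12 5 [0.5881 0.1584 0.1162] [0.5947 0.1616 0.1259]
0.135 18 [0.5856 0.1582 0.1277] [0.5954 0.166  0.1425]
0.15 16 [0.5856 0.1605 0.1431] [0.5962 0.1687 0.1561]
0.165 18 [0.5862 0.1634 0.1578] [0.5961 0.1704 0.1714]
0.18 18 [0.584  0.1664 0.1726] [0.5959 0.1732 0.1861]
0.195 22 [0.5859 0.1683 0.1876] [0.5958 0.1763 0.2024]
0.21 11 [0.5857 0.1724 0.2031] [0.5934 0.1793 0.2096]
```

Run:
```python
import numpy as np
p=np.array([162.,78.])
prev=None
for i,f in enumerate(np.linspace(0.10,1.62,17)):
    rho=88+ (108-88)*i/16
    Q=p+rho*np.array([np.sin(f),np.cos(f)])+8.5*np.array([-np.cos(f),np.sin(f)])
    t=Q+[-11,8]; print(round(f,2),t.round(1), None if prev is None else (t-prev).round(1)); prev=t
```

```text
0.1 [151.3 174.4] None
0.2 [160.  175.2] [8.6 0.8]
0.29 [168.7 175.2] [ 8.8 -0.1]
0.38 [177.6 174.2] [ 8.8 -0.9]
0.48 [186.4 172.4] [ 8.8 -1.8]
0.57 [195.1 169.7] [ 8.7 -2.7]
0.67 [203.6 166.1] [ 8.5 -3.6]
0.76 [211.9 161.7] [ 8.2 -4.5]
0.86 [219.7 156.4] [ 7.9 -5.3]
0.96 [227.1 150.3] [ 7.4 -6.1]
1.05 [233.9 143.4] [ 6.8 -6.9]
1.14 [240.2 135.8] [ 6.2 -7.6]
1.24 [245.7 127.5] [ 5.5 -8.3]
1.34 [250.4 118.6] [ 4.7 -8.9]
1.43 [254.3 109.2] [ 3.9 -9.4]
1.52 [257.2  99.4] [ 3.  -9.8]
1.62 [259.3  89.2] [  2.  -10.2]
```

{"method": "play_rows", "body": {
  "series": [
    {"translation": [0,45,2],"twist": 0},
    {"translation": [0,45,0],"twist": 0},
    {"translation": [0,45,0],"twist": 0},
    {"translation": [0,45,0],"twist": 0},
    {"translation": [0,45,0],"twist": 0},
    {"translation": [0,0,0],"twist": 0},
    {"translation": [0,0,0],"twist": 0},
    {"translation": [0,0,0],"twist": 0}
  ],
  "gripper": 0
}}

```text
time_s: 11.2
ee_pos: [0.5881, 0.1349, 0.2201]
eef_rot: [[-0.001, 1.0, -0.005], [-0.001, -0.005, -1.0], [-1.0, -0.001, 0.001]]
ft_force: [-0.6, -0.3, -0.2]
finger_gap: 0.0002
```

{"method": "play_rows", "body": {
  "series": [
    {"translation": [0,4,-25],"twist": 0},
    {"translation": [0,4,-20],"twist": 0},
    {"translation": [0,8,0],"twist": 0},
    {"translation": [0,8.6,0],"twist": 0},
    {"translation": [0,8.8,0],"twist": 0},
    {"translation": [0,8.8,-1],"twist": 0},
    {"translation": [0,8.8,-1.8],"twist": 0},
    {"translation": [0,0,0],"twist": 0}
  ]
}}

```text
time_s: 12.0
ee_pos: [0.5885, 0.1881, 0.1731]
eef_rot: [[0.001, 1.0, -0.003], [0.001, -0.003, -1.0], [-1.0, 0.001, -0.001]]
ft_force: [0.4, -1.1, -0.2]
finger_gap: 0.0004
```

{"method": "play_rows", "body": {
  "series": [
    {"translation": [0,8.7,-2.7],"twist": 0},
    {"translation": [0,8.5,-3.6],"twist": 0},
    {"translation": [0,8.2,-4.5],"twist": 0},
    {"translation": [0,7.9,-5.3],"twist": 0},
    {"translation": [0,7.4,-6.1],"twist": 0},
    {"translation": [0,0,0],"twist": 0}
  ]
}}

```text
time_s: 12.6
ee_pos: [0.5876, 0.2282, 0.149]
eef_rot: [[-0.002, 1.0, -0.003], [-0.0, -0.003, -1.0], [-1.0, -0.002, 0.0]]
ft_force: [-0.3, -0.0, 0.1]
finger_gap: -0.0001
```

Run:
```python
from h import *
s,im,d=snap('wrist','w7'); s,im,d=snap('scene','s7'); print(s['ee_pos'],s['ft_force'])
```

```text
[0.58781207 0.2277088  0.14963178] [-0.26412494 -0.77019378 -0.15191947]
```

View pics/s7.png

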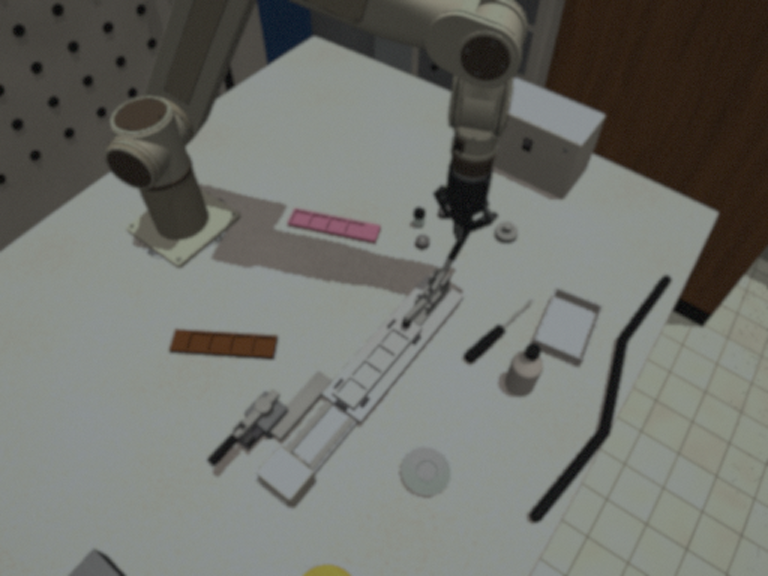

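View pics/w7.png

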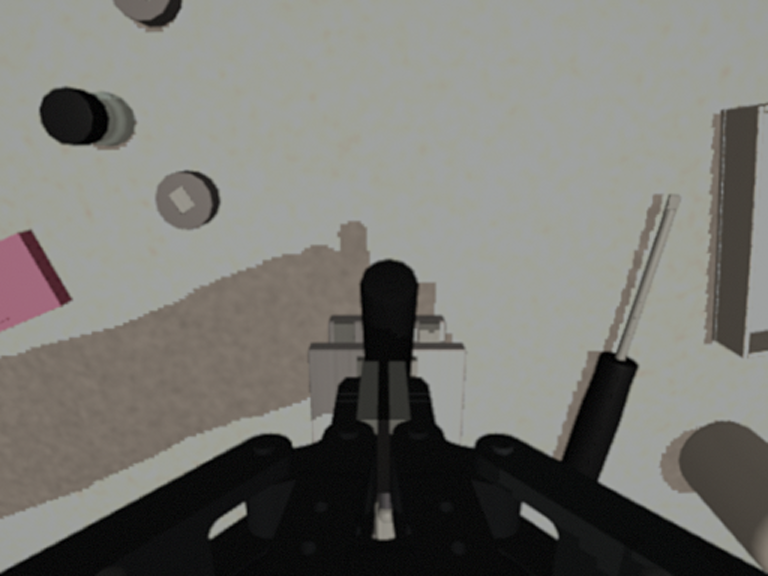

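{"method": "play_rows", "body": {
  "series": [
    {"translation": [0,6.8,-6.9],"twist": 0},
    {"translation": [0,6.2,-7.6],"twist": 0},
    {"translation": [0,5.5,-8.3],"twist": 0},
    {"translation": [0,4.7,-8.9],"twist": 0},
    {"translation": [0,0,0],"twist": 0}
  ]
}}

```text
time_s: 13.2
ee_pos: [0.5875, 0.2509, 0.1169]
eef_rot: [[-0.003, 1.0, -0.004], [-0.0, -0.004, -1.0], [-1.0, -0.003, 0.0]]
ft_force: [0.0, 0.0, -0.4]
finger_gap: 0.0001
```

{"method": "play_rows", "body": {
  "series": [
    {"translation": [0,3.9,-9.4],"twist": 0},
    {"translation": [0,3,-9.8],"twist": 0},
    {"translation": [0,0,-5],"twist": 0},
    {"translation": [0,0,0],"twist": 0}
  ]
}}

```text
time_s: 13.6
ee_pos: [0.5881, 0.2576, 0.0946]
eef_rot: [[-0.0, 1.0, -0.004], [0.001, -0.004, -1.0], [-1.0, -0.0, -0.001]]
ft_force: [0.9, -0.4, 0.8]
finger_gap: 0.0003
```

{"method": "play_rows", "body": {
  "series": [
    {"translation": [0,0,-2],"twist": 0},
    {"translation": [0,0,-2],"twist": 0},
    {"translation": [0,0,0],"twist": 0}
  ]
}}

```text
time_s: 13.9
ee_pos: [0.5885, 0.2576, 0.094]
eef_rot: [[0.002, 1.0, -0.004], [0.002, -0.004, -1.0], [-1.0, 0.002, -0.002]]
ft_force: [-6.5, -1.8, 16.5]
finger_gap: -0.0003
```

{"method": "play_rows", "body": {
  "series": [
    {"translation": [0,0,5],"twist": 0},
    {"translation": [0,0,25],"twist": 0},
    {"translation": [-10,0,45],"twist": 0},
    {"translation": [-25,-25,30],"twist": 0},
    {"translation": [-30,-30,20],"twist": 0},
    {"translation": [0,0,0],"twist": 0},
    {"translation": [0,0,0],"twist": 0}
  ],
  "gripper": 0.6
}}

```text
time_s: 14.6
ee_pos: [0.5236, 0.2018, 0.2164]
eef_rot: [[0.002, 1.0, -0.005], [0.001, -0.005, -1.0], [-1.0, 0.002, -0.001]]
ft_force: [0.1, 0.7, -0.3]
finger_gap: 0.0514
```

```bash
cat > mounts.py <<'E'
import sys,pickle
from h import *
def mounts(tag,s,z0=0.0):
    d=np.load('pics/%s_d.npy'%tag); im=np.load('pics/%s_i.npy'%tag); C=cloud('wrist',d,s)
    m=((C[:,:,2]>z0+0.010)&(C[:,:,2]<z0+0.05)&(C[:,:,2]>0)).astype(np.uint8)
    n,lab,st,cen=cv2.connectedComponentsWithStats(m)
    for i in range(1,n):
        if 60<st[i,4]<6000:
            P=C[lab==i]; top=P[P[:,2]>np.percentile(P[:,2],90)-0.004]
            (c,rad)=cv2.minEnclosingCircle((top[:,:2]*1000).astype(np.float32))
            print(st[i],'c',np.round(c,1),'r',round(rad,1),'z',np.percentile(P[:,2],[50,95]).round(4),'rgb',np.median(im[lab==i],0))
if __name__=='__main__':
    tag=sys.argv[1]; s,im,d=snap('wrist',tag); pickle.dump(s,open('pics/%s_s.pkl'%tag,'wb'))
    print(s['time_s'],s['ee_pos'].round(4),s['q'].round(2)); mounts(tag,s)
E
python3 mounts.py w8
python3 - <<'E'
from h import *
snap('scene','s8')
E
```

```text
14.6 [0.5236 0.2018 0.2164] [0.37 0.37 0.13 1.32 0.   1.94]
[ 141   33   41   36 1053] c [438.1 318.9] r 13.6 z [0.0443 0.0457] rgb [35. 34. 33.]
[ 500   49   12  138 1002] c [786.7 246.8] r 61.7 z [0.0155 0.0231] rgb [67. 63. 57.]
[193  83  33  33 838] c [478.1 274.8] r 16.0 z [0.0158 0.0171] rgb [121. 115. 110.]
[ 407   97   73  177 2631] c [723.  131.1] r 50.0 z [0.0209 0.0255] rgb [21. 21. 20.]
[   0  118  133   99 2899] c [304.2 204.3] r 90.3 z [0.0116 0.0128] rgb [158. 108. 125.]
[ 337  167   26  109 1470] c [621.1 139.6] r 55.7 z [0.0295 0.0306] rgb [156. 158. 156.]
[ 479  231   33   54 1122] c [798.3 100.8] r 20.7 z [0.0285 0.0476] rgb [71. 67. 60.]
```

View pics/w8.png

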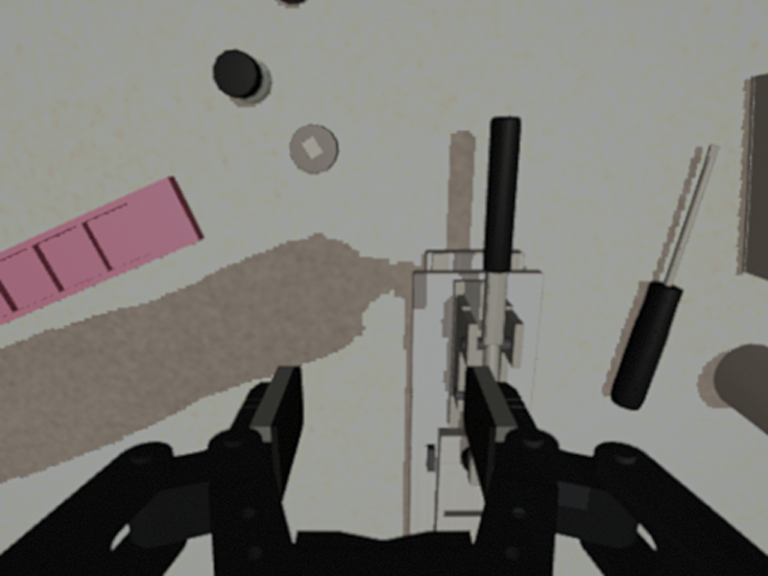

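View pics/s8.png

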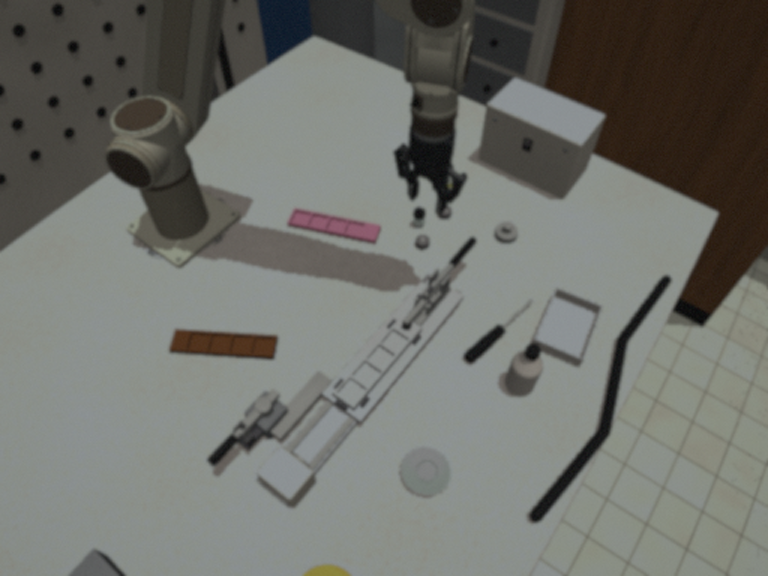

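{"method": "play_rows", "body": {
  "series": [
    {"translation": [-23,37,-10],"twist": 0},
    {"translation": [-22.5,36,-10],"twist": 0},
    {"translation": [0,0,-45],"twist": 0},
    {"translation": [0,0,-45],"twist": 0},
    {"translation": [0,0,-40],"twist": 0},
    {"translation": [0,0,0],"twist": 0},
    {"translation": [0,0,0],"twist": 0},
    {"translation": [0,0,0],"twist": 0}
  ]
}}

```text
time_s: 15.5
ee_pos: [0.4797, 0.2763, 0.0675]
eef_rot: [[0.003, 1.0, -0.004], [0.002, -0.004, -1.0], [-1.0, 0.003, -0.002]]
ft_force: [0.2, -0.1, 0.0]
finger_gap: 0.0512
```

```bash
python3 mounts.py w9
```

```text
15.5 [0.4797 0.2763 0.0675] [ 0.52  0.47 -0.13  0.96 -0.    2.1 ]
[ 456    0   56   38 1707] c [603.7 394.4] r 17.7 z [0.0154 0.0169] rgb [131. 128. 120.]
[ 201    9   61   64 3033] c [467.7 381. ] r 16.0 z [0.0157 0.0169] rgb [122. 115. 110.]
[ 144  132   64   62 2845] c [437.9 319.4] r 13.5 z [0.0443 0.0455] rgb [28. 28. 27.]
[ 227  200   51   50 1984] c [478.2 275.7] r 16.1 z [0.0156 0.0167] rgb [68. 64. 61.]
[   0  249  129  104 3397] c [332.8 215.4] r 61.9 z [0.0116 0.0125] rgb [127.  64.  77.]
[446 314  13  10  64] c [619.7 204.4] r 3.4 z [0.0127 0.0175] rgb [82. 79. 76.]
[369 356  33  28 597] c [564.1 175.2] r 14.5 z [0.0297 0.0359] rgb [152. 151. 146.]
```

View pics/w9.png

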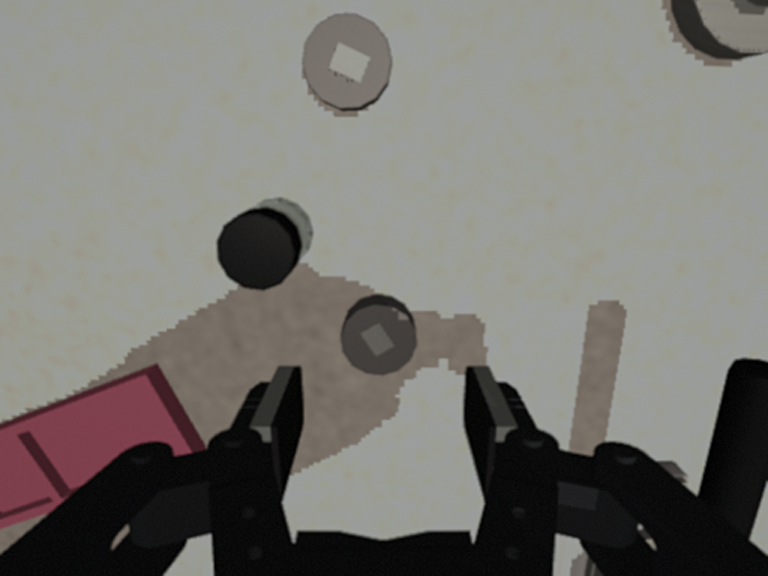

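{"method": "play_rows", "body": {
  "series": [
    {"translation": [-1.5,-0.5,-25],"twist": 0},
    {"translation": [0,0,-20],"twist": 0},
    {"translation": [0,0,-4.5],"twist": 0},
    {"translation": [0,0,0],"twist": 0},
    {"translation": [0,0,0],"twist": 0}
  ]
}}

```text
time_s: 16.05
ee_pos: [0.4778, 0.2754, 0.018]
eef_rot: [[0.003, 1.0, -0.005], [0.002, -0.005, -1.0], [-1.0, 0.003, -0.002]]
ft_force: [0.4, -0.4, -0.1]
finger_gap: 0.0509
```

{"method": "play_rows", "body": {
  "series": [
    {"translation": [0,0,0],"twist": 0},
    {"translation": [0,0,0],"twist": 0},
    {"translation": [0,0,0],"twist": 0},
    {"translation": [0,0,0],"twist": 0}
  ],
  "gripper": 0
}}

```text
time_s: 16.45
ee_pos: [0.4776, 0.2753, 0.0181]
eef_rot: [[0.003, 1.0, -0.005], [0.002, -0.005, -1.0], [-1.0, 0.003, -0.002]]
ft_force: [-0.5, -0.9, 5.0]
finger_gap: 0.0283
```

{"method": "play_rows", "body": {
  "series": [
    {"translation": [0,0,20],"twist": 0},
    {"translation": [0,-10,45],"twist": 0},
    {"translation": [0,-25,40],"twist": 0},
    {"translation": [10,-40,25],"twist": 0},
    {"translation": [0,0,0],"twist": 0}
  ]
}}

```text
time_s: 16.95
ee_pos: [0.49, 0.1974, 0.1515]
eef_rot: [[0.009, 1.0, -0.009], [0.002, -0.009, -1.0], [-1.0, 0.009, -0.002]]
ft_force: [0.3, 1.5, 0.0]
finger_gap: 0.0283
```

```bash
python3 mounts.py w10
```

```text
16.95 [0.49   0.1974 0.1515] [ 0.38  0.34 -0.09  1.13 -0.    1.96]
[ 156    7   47   49 1651] c [437.9 319. ] r 13.6 z [0.0443 0.0457] rgb [41. 41. 39.]
[   0  118  143  112 4064] c [315.8 208.4] r 78.7 z [0.0116 0.0128] rgb [173. 120. 138.]
[ 315  177   75  121 5814] c [586.2 145.7] r 46.4 z [0.0297 0.0418] rgb [151. 148. 140.]
[407 192  19  46 549] c [630.8 174.3] r 19.9 z [0.0296 0.0307] rgb [170. 172. 166.]
[ 467  201   45  101 2417] c [720.  127.1] r 45.3 z [0.0211 0.0256] rgb [16. 16. 16.]
[366 264  19  26 233] c [600.2 123. ] r 13.0 z [0.0361 0.0437] rgb [101. 100.  93.]
[398 268  15  39 339] c [627.7 104.9] r 20.9 z [0.0297 0.0306] rgb [170. 171. 165.]
[388 340  13  16  86] c [618.8  47.7] r 5.3 z [0.0297 0.0385] rgb [148.5 149.5 144.5]
[350 354  26  30 296] c [592.9  20.8] r 25.1 z [0.0348 0.0378] rgb [168. 166. 160.]
```

View pics/w10.png

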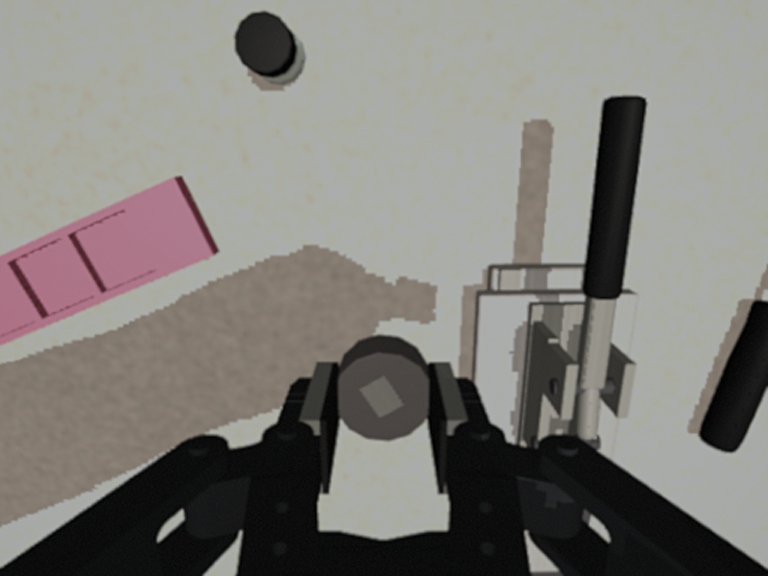

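```bash
cat > held.py <<'E'
import sys,pickle
from h import *
tag=sys.argv[1]
s=pickle.load(open('pics/%s_s.pkl'%tag,'rb')); d=np.load('pics/%s_d.npy'%tag); im=np.load('pics/%s_i.npy'%tag)
C=cloud('wrist',d,s)-s['ee_pos']
m=(abs(C[:,:,0])<0.0155)&(C[:,:,1]>-0.005)&(C[:,:,1]<0.035)&(C[:,:,2]>-0.02)&(C[:,:,2]<0.02)
m[300:]=0
P=C[m]; print(m.sum(),np.percentile(P[:,2],[1,10,50,90,99]).round(4))
zt=np.percentile(P[:,2],60); t=P[abs(P[:,2]-zt)<0.003]
print(np.percentile(t,[1,99],0).round(4),np.polyfit(t[:,1],t[:,2],1),np.polyfit(t[:,0],t[:,2],1))
print(cv2.minEnclosingCircle((t[:,:2]*1000).astype(np.float32)))
E
python3 held.py w10
```

```text
3378 [-0.0168 -0.0099 -0.0025  0.007   0.0189]
[[-0.014  -0.0048 -0.0048]
 [ 0.0144  0.0156 -0.0006]] [-0.03346954 -0.00235725] [ 0.00797966 -0.00253124]
((-0.20973950624465942, 4.874230861663818), 17.175081253051758)
```

{"method": "play_rows", "body": {
  "series": [
    {"translation": [0,-44,20],"twist": 0},
    {"translation": [10,-44,0],"twist": 0},
    {"translation": [20,-44,0],"twist": 0},
    {"translation": [23,-44,0],"twist": 0},
    {"translation": [23,-44,0],"twist": 0},
    {"translation": [23,-43.5,0],"twist": 0},
    {"translation": [0,0,-30],"twist": 0},
    {"translation": [0,0,-30],"twist": 0}
  ]
}}

```text
time_s: 17.8
ee_pos: [0.5867, -0.0649, 0.1051]
eef_rot: [[0.002, 1.0, -0.007], [0.0, -0.007, -1.0], [-1.0, 0.002, -0.0]]
ft_force: [0.1, -0.3, -0.1]
finger_gap: 0.0283
```

{"method": "play_rows", "body": {
  "series": [
    {"translation": [0,0,-20],"twist": 0},
    {"translation": [0,0,0],"twist": 0},
    {"translation": [0,0,0],"twist": 0},
    {"translation": [0,0,0],"twist": 0}
  ]
}}

```text
time_s: 18.2
ee_pos: [0.5865, -0.0633, 0.0874]
eef_rot: [[0.002, 1.0, -0.004], [-0.0, -0.004, -1.0], [-1.0, 0.002, 0.0]]
ft_force: [0.1, 0.9, 0.5]
finger_gap: 0.0284
```

```bash
python3 mounts.py w11 | head -1
cat > cells.py <<'E'
import sys,pickle
from h import *
tag=sys.argv[1]
s=pickle.load(open('pics/%s_s.pkl'%tag,'rb')); d=np.load('pics/%s_d.npy'%tag)
C=cloud('wrist',d,s); e=s['ee_pos']
m=(C[:,:,2]>0.031)&(C[:,:,2]<0.0385)&(abs(C[:,:,0]-.589)<0.0195)&(C[:,:,1]>-0.16)&(C[:,:,1]<0.05)
n,lab,st,cen=cv2.connectedComponentsWithStats(cv2.erode(m.astype(np.uint8),np.ones((2,2))))
for i in range(1,n):
    if st[i,4]>150:
        P=C[lab==i]; a,b=np.percentile(P[:,0],[1,99]),np.percentile(P[:,1],[1,99]); print(st[i],a.round(4),b.round(4),a.mean().round(4),b.mean().round(4),P[:,2].mean().round(4))
w=(C[:,:,2]>0.0395)&(C[:,:,2]<0.045)&(C[:,:,1]>-0.14)&(abs(C[:,:,0]-.589)<0.0252)
for y in np.arange(-.12,.06,.02):
    q=C[w&(abs(C[:,:,1]-y)<0.008)][:,0]
    if len(q)>30: a=np.percentile(q,[1,99]); print(round(y,3),len(q),a.round(4),a.mean().round(4))
E
python3 cells.py w11; python3 held.py w11
```

```text
18.2 [ 0.5865 -0.0633  0.0874] [-0.11  0.52  0.    1.06  0.    1.47]
[ 224   47   72   73 4993] [0.5707 0.6079] [0.0007 0.0377] 0.5893 0.0192 0.0347
[ 226  131   68   65 4097] [0.5706 0.6078] [-0.0427 -0.0061] 0.5892 -0.0244 0.0347
[ 228  206   63   35 1389] [0.5701 0.6076] [-0.072  -0.0509] 0.5889 -0.0615 0.0346
[ 231  283   56   35 1362] [0.5705 0.607 ] [-0.1293 -0.1073] 0.5887 -0.1183 0.0349
[243 328  34   6 172] [0.5779 0.6006] [-0.143  -0.1377] 0.5893 -0.1403 0.0376
-0.12 203 [0.5645 0.6086] 0.5865
-0.1 42 [0.5672 0.5692] 0.5682
-0.06 437 [0.5647 0.6125] 0.5886
-0.04 1080 [0.565  0.6125] 0.5887
-0.02 525 [0.565  0.6128] 0.5889
0.0 1265 [0.5652 0.6128] 0.589
0.02 640 [0.5651 0.6128] 0.5889
0.04 2273 [0.5654 0.6128] 0.5891
3385 [-0.0168 -0.0099 -0.0025  0.0075  0.0191]
[[-0.014  -0.0047 -0.0049]
 [ 0.0144  0.0157 -0.0003]] [-0.03280589 -0.00238568] [-0.00055323 -0.00255623]
((0.020551107823848724, 5.062788963317871), 16.95622444152832)
```

View pics/w11.png

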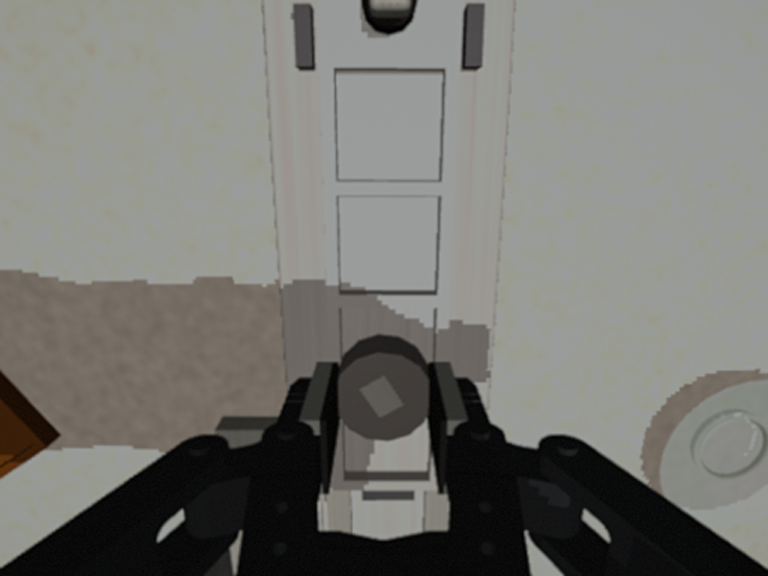

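{"method": "play_rows", "body": {
  "series": [
    {"translation": [2.3,-3.4,-15],"twist": 0},
    {"translation": [0,0,-14],"twist": 0},
    {"translation": [0,0,0],"twist": 0},
    {"translation": [0,0,0],"twist": 0}
  ]
}}

```text
time_s: 18.65
ee_pos: [0.5875, -0.0673, 0.0569]
eef_rot: [[-0.001, 1.0, -0.005], [0.0, -0.005, -1.0], [-1.0, -0.001, -0.0]]
ft_force: [0.2, 0.2, -0.7]
finger_gap: 0.0284
```

{"method": "play_rows", "body": {
  "series": [
    {"translation": [1,0,-2.5],"twist": 0},
    {"translation": [0,0,-0.8],"twist": 0},
    {"translation": [0,0,0],"twist": 0},
    {"translation": [0,0,0],"twist": 0}
  ]
}}

```text
time_s: 19.05
ee_pos: [0.5889, -0.0672, 0.0542]
eef_rot: [[0.0, 1.0, -0.004], [-0.0, -0.004, -1.0], [-1.0, 0.0, 0.0]]
ft_force: [0.2, -0.3, -0.2]
finger_gap: 0.0286
```

{"method": "play_rows", "body": {
  "series": [
    {"translation": [0,0,0],"twist": 0},
    {"translation": [0,0,0],"twist": 0},
    {"translation": [0,0,0],"twist": 0}
  ],
  "gripper": 0.6
}}

```text
time_s: 19.35
ee_pos: [0.5888, -0.0672, 0.054]
eef_rot: [[0.0, 1.0, -0.004], [-0.0, -0.004, -1.0], [-1.0, 0.0, 0.0]]
ft_force: [0.0, 0.5, -0.1]
finger_gap: 0.0509
```

{"method": "play_rows", "body": {
  "series": [
    {"translation": [0,0,15],"twist": 0},
    {"translation": [0,-10,40],"twist": 0},
    {"translation": [0,-20,40],"twist": 0},
    {"translation": [0,-20,40],"twist": 0},
    {"translation": [0,0,0],"twist": 0},
    {"translation": [0,0,0],"twist": 0}
  ]
}}

```text
time_s: 19.95
ee_pos: [0.5895, -0.1179, 0.1903]
eef_rot: [[0.003, 1.0, -0.006], [-0.0, -0.006, -1.0], [-1.0, 0.003, 0.0]]
ft_force: [-0.5, 0.4, -0.5]
finger_gap: 0.0513
```

```bash
python3 mounts.py w12|head -1
cat > inc.py <<'E'
import sys,pickle
from h import *
tag=sys.argv[1]
s=pickle.load(open('pics/%s_s.pkl'%tag,'rb')); d=np.load('pics/%s_d.npy'%tag)
C=cloud('wrist',d,s)
m=(C[:,:,2]>0.046)&(C[:,:,2]<0.07)&(abs(C[:,:,0]-.589)<0.024)&(C[:,:,1]>-0.14)&(C[:,:,1]<0.035)
n,lab,st,cen=cv2.connectedComponentsWithStats(m.astype(np.uint8))
for i in range(1,n):
    if st[i,4]>50:
        P=C[lab==i]; t=P[P[:,2]>0.0485]; c,rd=cv2.minEnclosingCircle((t[:,:2]*1000).astype(np.float32)); print(st[i],np.round(c,1),round(rd,1),np.percentile(t[:,2],[5,50,95]).round(4),np.polyfit(t[:,0],t[:,2],1)[0].round(3),np.polyfit(t[:,1],t[:,2],1)[0].round(3))
E
python3 inc.py w12; python3 cells.py w12
```

```text
19.95 [ 0.5895 -0.1179  0.1903] [-0.2   0.46  0.2   1.3   0.    1.38]
[ 235  109   38   38 1137] [589.1 -67. ] 15.9 [0.0494 0.0505 0.0517] 0.002 -0.001
[ 230    0   47   42 1912] [0.571  0.6076] [0.0015 0.0319] 0.5893 0.0167 0.0347
[ 231   50   46   48 2134] [0.5708 0.608 ] [-0.0428 -0.0054] 0.5894 -0.0241 0.0347
[232 105  44  43 624] [0.5705 0.6077] [-0.0856 -0.0494] 0.5891 -0.0675 0.0348
[ 234  155   41   40 1582] [0.5708 0.6072] [-0.1287 -0.093 ] 0.589 -0.1108 0.0346
-0.12 189 [0.5644 0.6123] 0.5883
-0.1 204 [0.5645 0.6121] 0.5883
-0.08 346 [0.5648 0.6125] 0.5887
-0.06 233 [0.5647 0.6124] 0.5885
-0.04 518 [0.5653 0.6128] 0.589
-0.02 249 [0.565  0.6125] 0.5887
0.0 607 [0.5651 0.6122] 0.5886
0.02 291 [0.565  0.6127] 0.5889
```

View pics/w12.png

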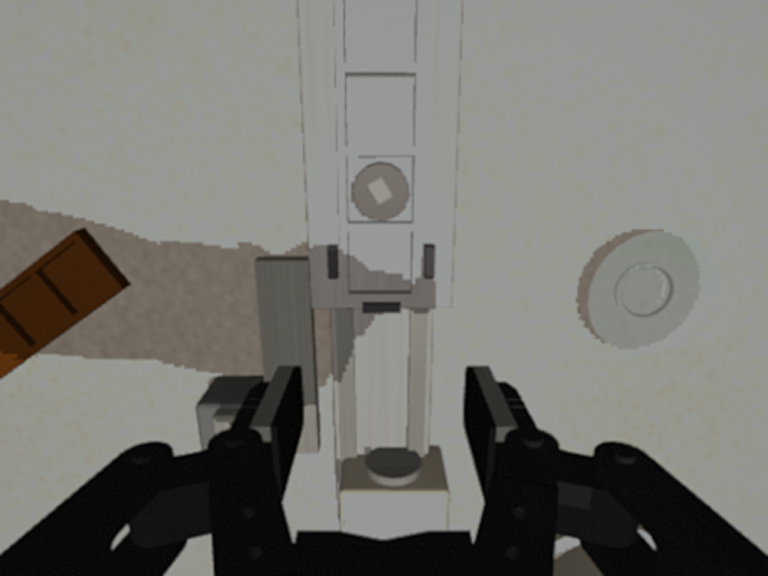

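{"method": "play_rows", "body": {
  "series": [
    {"translation": [-10,45,5],"twist": 0},
    {"translation": [-15,45,0],"twist": 0},
    {"translation": [-15,45,0],"twist": 0},
    {"translation": [-15,45,0],"twist": 0},
    {"translation": [-15,45,0],"twist": 0},
    {"translation": [-15,45,0],"twist": 0},
    {"translation": [-15,45,0],"twist": 0},
    {"translation": [-15,45,0],"twist": 0}
  ]
}}

```text
time_s: 20.8
ee_pos: [0.4712, 0.2444, 0.1918]
eef_rot: [[-0.004, 1.0, -0.003], [-0.002, -0.004, -1.0], [-1.0, -0.004, 0.002]]
ft_force: [0.5, -0.6, 0.2]
finger_gap: 0.0512
```

{"method": "play_rows", "body": {
  "series": [
    {"translation": [0,30,0],"twist": 0},
    {"translation": [0,30,0],"twist": 0},
    {"translation": [0,0,0],"twist": 0},
    {"translation": [0,0,0],"twist": 0},
    {"translation": [0,0,0],"twist": 0}
  ]
}}

```text
time_s: 21.3
ee_pos: [0.4729, 0.3018, 0.1926]
eef_rot: [[-0.002, 1.0, -0.005], [-0.002, -0.005, -1.0], [-1.0, -0.002, 0.002]]
ft_force: [0.2, -1.1, -0.1]
finger_gap: 0.051
```

```bash
python3 mounts.py w13
```

```text
21.3 [0.4729 0.3018 0.1926] [ 0.57  0.39  0.09  1.27 -0.    2.14]
[200   0  37  29 902] c [441.1 449.6] r 15.8 z [0.0157 0.017 ] rgb [153. 155.   0.]
[ 381   27   58   61 2754] c [613.  410.8] r 12.0 z [0.016 0.035] rgb [137. 134. 125.]
[233  74  35  36 975] c [467.8 380.9] r 15.9 z [0.0157 0.017 ] rgb [122. 116. 110.]
[202 144  33  36 880] c [438.2 319.3] r 13.4 z [0.0443 0.0455] rgb [30. 29. 28.]
[ 455  213   57  125 1722] c [724.2 145.8] r 35.9 z [0.0194 0.0253] rgb [17. 17. 17.]
[   4  216  178   95 3227] c [288.5 200. ] r 105.8 z [0.0116 0.0128] rgb [127.  65.  78.]
[346 261  35  39 748] c [589.2 181.5] r 12.9 z [0.0146 0.0357] rgb [106. 101.  97.]
[394 274  15  30 211] c [627.8 178.6] r 16.0 z [0.0294 0.0306] rgb [151. 150. 145.]
[317 323   6  33  83] c [544.2 117.7] r 13.1 z [0.0255 0.03  ] rgb [80. 74. 69.]
[372 362  21  22 271] c [613.4  66.3] r 10.8 z [0.0299 0.042 ] rgb [152. 151. 146.]
```

View pics/w13.png

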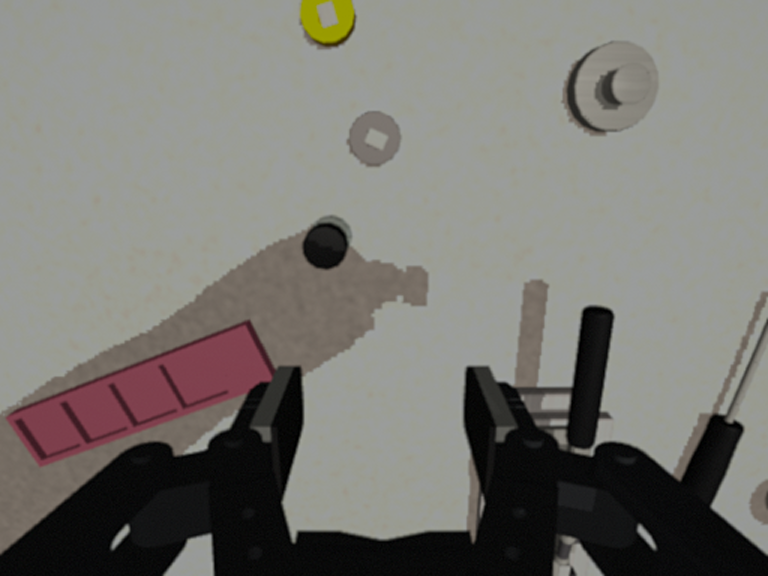

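{"method": "play_rows", "body": {
  "series": [
    {"translation": [-3,40,-5],"twist": 0},
    {"translation": [-2,39,-20],"twist": 0},
    {"translation": [0,0,-45],"twist": 0},
    {"translation": [0,0,-45],"twist": 0},
    {"translation": [0,0,-10],"twist": 0},
    {"translation": [0,0,0],"twist": 0},
    {"translation": [0,0,0],"twist": 0},
    {"translation": [0,0,0],"twist": 0}
  ]
}}

```text
time_s: 22.15
ee_pos: [0.4707, 0.3827, 0.072]
eef_rot: [[0.004, 1.0, -0.005], [0.003, -0.005, -1.0], [-1.0, 0.004, -0.003]]
ft_force: [0.1, -0.1, -0.0]
finger_gap: 0.0509
```

```bash
python3 mounts.py w14
```

```text
22.15 [0.4707 0.3827 0.072 ] [0.68 0.56 0.03 1.04 0.   2.26]
[ 174   84   57   56 2443] c [440.9 450.4] r 16.1 z [0.0157 0.0169] rgb [148. 150.   0.]
[ 439  136   73   81 4830] c [612.1 410.5] r 11.7 z [0.0159 0.0348] rgb [126. 123. 116.]
[ 225  199   51   49 1908] c [467.9 381.4] r 16.0 z [0.0156 0.0167] rgb [64. 60. 57.]
[ 188  287   41   67 2005] c [438.2 319.5] r 13.7 z [0.0428 0.0453] rgb [10. 10. 10.]
[109 371  33  13 274] c [368.7 248.3] r 12.7 z [0.0115 0.0124] rgb [148.  93. 111.]
```

{"method": "play_rows", "body": {
  "series": [
    {"translation": [-2.8,-1.3,-25],"twist": 0},
    {"translation": [0,0,-25],"twist": 0},
    {"translation": [0,0,-4],"twist": 0},
    {"translation": [0,0,0],"twist": 0},
    {"translation": [0,0,0],"twist": 0}
  ]
}}

```text
time_s: 22.7
ee_pos: [0.4671, 0.3813, 0.0167]
eef_rot: [[0.002, 1.0, -0.005], [0.002, -0.005, -1.0], [-1.0, 0.002, -0.002]]
ft_force: [0.0, 0.3, 0.1]
finger_gap: 0.0512
```

{"method": "play_rows", "body": {
  "series": [
    {"translation": [0,0,0],"twist": 0},
    {"translation": [0,0,0],"twist": 0},
    {"translation": [0,0,0],"twist": 0},
    {"translation": [0,0,0],"twist": 0}
  ],
  "gripper": 0
}}

```text
time_s: 23.1
ee_pos: [0.467, 0.3814, 0.017]
eef_rot: [[0.003, 1.0, -0.004], [0.002, -0.004, -1.0], [-1.0, 0.003, -0.002]]
ft_force: [-0.7, -0.9, 5.0]
finger_gap: 0.0286
```

{"method": "play_rows", "body": {
  "series": [
    {"translation": [0,0,20],"twist": 0},
    {"translation": [0,0,45],"twist": 0},
    {"translation": [0,-15,45],"twist": 0},
    {"translation": [0,-30,35],"twist": 0},
    {"translation": [0,-40,0],"twist": 0},
    {"translation": [0,-40,0],"twist": 0},
    {"translation": [0,-40,0],"twist": 0},
    {"translation": [0,-40,0],"twist": 0}
  ]
}}

```text
time_s: 23.9
ee_pos: [0.466, 0.1741, 0.1608]
eef_rot: [[0.002, 1.0, -0.004], [0.001, -0.004, -1.0], [-1.0, 0.002, -0.001]]
ft_force: [1.1, -1.0, -1.1]
finger_gap: 0.0285
```

{"method": "play_rows", "body": {
  "series": [
    {"translation": [15,-40,0],"twist": 0},
    {"translation": [20,-40,0],"twist": 0},
    {"translation": [28,-40,0],"twist": 0},
    {"translation": [30,-39,0],"twist": 0},
    {"translation": [30,-38,0],"twist": 0},
    {"translation": [0,0,-35],"twist": 0},
    {"translation": [0,0,-35],"twist": 0},
    {"translation": [0,0,0],"twist": 0}
  ]
}}

```text
time_s: 24.7
ee_pos: [0.585, -0.022, 0.0852]
eef_rot: [[-0.01, 1.0, -0.006], [0.0, -0.006, -1.0], [-1.0, -0.01, -0.0]]
ft_force: [-1.6, 0.3, -0.3]
finger_gap: 0.0285
```

{"method": "play_rows", "body": {
  "series": [
    {"translation": [0,0,0],"twist": 0},
    {"translation": [0,0,0],"twist": 0}
  ]
}}

```text
time_s: 24.9
ee_pos: [0.5904, -0.0212, 0.0923]
eef_rot: [[0.004, 1.0, -0.004], [-0.0, -0.004, -1.0], [-1.0, 0.004, 0.0]]
ft_force: [0.3, 0.2, -0.7]
finger_gap: 0.0286
```

```bash
python3 mounts.py w15 | head -1;  python3 held.py w15; python3 cells.py w15
```

```text
24.9 [ 0.5904 -0.0212  0.0923] [-0.04  0.51  0.01  1.07 -0.    1.54]
3402 [-0.0158 -0.0088 -0.0014  0.007   0.0187]
[[-0.0141 -0.0048 -0.0038]
 [ 0.0145  0.0154  0.0006]] [-0.03118614 -0.00127847] [-0.00181557 -0.00143454]
((0.02561519481241703, 4.450860023498535), 17.21773910522461)
[ 220  128   66   64 3928] [0.5708 0.6081] [0.0004 0.0367] 0.5895 0.0185 0.0347
[ 223  202   61   39 1602] [0.5705 0.6079] [-0.0314 -0.0079] 0.5892 -0.0196 0.0346
[ 227  322   53   37 1741] [0.5706 0.6066] [-0.1283 -0.0973] 0.5886 -0.1128 0.0347
-0.12 108 [0.5641 0.6114] 0.5877
-0.1 266 [0.5644 0.6117] 0.588
-0.08 297 [0.5674 0.612 ] 0.5897
-0.06 46 [0.5732 0.6107] 0.5919
-0.02 408 [0.565  0.6128] 0.5889
0.0 1025 [0.5653 0.6127] 0.589
0.02 496 [0.5653 0.6131] 0.5892
0.04 1742 [0.5656 0.6131] 0.5893
```

View pics/w15.png

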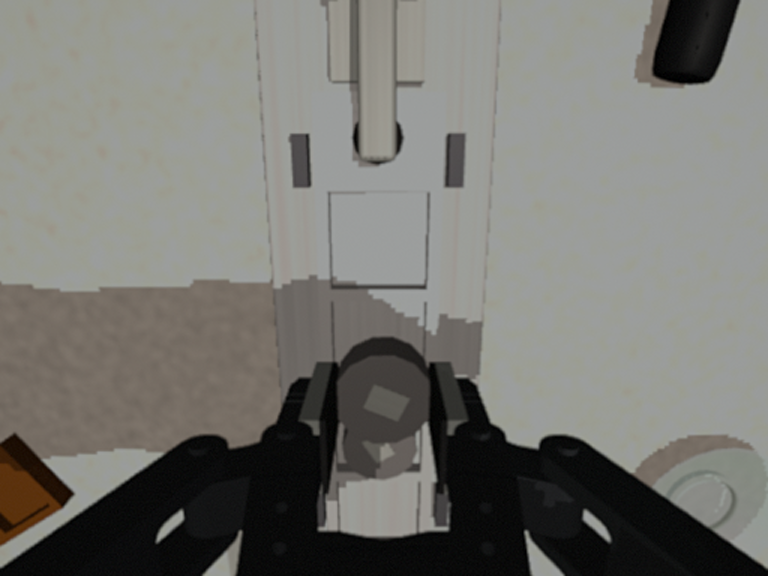

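{"method": "play_rows", "body": {
  "series": [
    {"translation": [-1.4,-2.8,-18],"twist": 0},
    {"translation": [0,0,-18],"twist": 0},
    {"translation": [0,0,0],"twist": 0},
    {"translation": [0,0,0],"twist": 0},
    {"translation": [0,0,0],"twist": 0}
  ]
}}

```text
time_s: 25.45
ee_pos: [0.5889, -0.0242, 0.0558]
eef_rot: [[0.003, 1.0, -0.004], [-0.0, -0.004, -1.0], [-1.0, 0.003, 0.0]]
ft_force: [-0.2, 0.5, -0.0]
finger_gap: 0.0286
```

{"method": "play_rows", "body": {
  "series": [
    {"translation": [0,0,-2.3],"twist": 0},
    {"translation": [0,0,-0.7],"twist": 0},
    {"translation": [0,0,0],"twist": 0},
    {"translation": [0,0,0],"twist": 0}
  ]
}}

```text
time_s: 25.85
ee_pos: [0.5882, -0.0243, 0.052]
eef_rot: [[0.002, 1.0, -0.004], [0.0, -0.004, -1.0], [-1.0, 0.002, -0.0]]
ft_force: [-0.7, 0.2, 5.7]
finger_gap: 0.0286
```

{"method": "play_rows", "body": {
  "series": [
    {"translation": [0,0,0],"twist": 0},
    {"translation": [0,0,0],"twist": 0},
    {"translation": [0,0,0],"twist": 0}
  ],
  "gripper": 0.6
}}

```text
time_s: 26.15
ee_pos: [0.5871, -0.0243, 0.0504]
eef_rot: [[-0.001, 1.0, -0.005], [0.0, -0.005, -1.0], [-1.0, -0.001, -0.0]]
ft_force: [-0.1, -0.6, 0.2]
finger_gap: 0.0512
```

{"method": "play_rows", "body": {
  "series": [
    {"translation": [0,0,15],"twist": 0},
    {"translation": [0,-20,40],"twist": 0},
    {"translation": [0,-40,25],"twist": 0},
    {"translation": [0,-40,25],"twist": 0},
    {"translation": [0,0,0],"twist": 0},
    {"translation": [0,0,0],"twist": 0}
  ]
}}

```text
time_s: 26.75
ee_pos: [0.5876, -0.1253, 0.1562]
eef_rot: [[0.001, 1.0, -0.007], [0.0, -0.007, -1.0], [-1.0, 0.001, -0.0]]
ft_force: [0.3, 0.0, -0.4]
finger_gap: 0.0514
```

```bash
python3 mounts.py w16|head -1; python3 inc.py w16; python3 cells.py w16
python3 - <<'E'
from h import *
snap('top','t16')
s,im,d=snap('scene','s16')
for t in r.tip_of('scene','mount0'): print(t['p'],np.array(t['centre'])*1.5)
E
```

```text
26.75 [ 0.5876 -0.1253  0.1562] [-0.21  0.48  0.14  1.23  0.    1.37]
[ 232   35   46   49 1743] [588.2 -24.6] 16.0 [0.0495 0.0506 0.0518] -0.001 -0.002
[ 235  100   44   44 1483] [589.1 -67.3] 15.8 [0.0495 0.0506 0.0518] -0.002 0.003
[ 229    0   54   23 1206] [0.5709 0.6076] [0.0017 0.0162] 0.5893 0.0089 0.0347
[ 230   32   53   56 1001] [0.5704 0.6076] [-0.0428 -0.0046] 0.589 -0.0237 0.0347
[232  96  50  49 806] [0.5704 0.6077] [-0.0855 -0.0491] 0.5891 -0.0673 0.0347
[ 233  153   48   46 2060] [0.5706 0.6071] [-0.1287 -0.0925] 0.5889 -0.1106 0.0346
[243 206  29   8 171] [0.5782 0.6007] [-0.1424 -0.1361] 0.5894 -0.1392 0.0372
-0.12 243 [0.5644 0.6121] 0.5883
-0.1 266 [0.5644 0.612 ] 0.5882
-0.08 449 [0.5646 0.6123] 0.5885
-0.06 309 [0.5648 0.6126] 0.5887
-0.04 683 [0.5649 0.6122] 0.5885
-0.02 357 [0.5647 0.6124] 0.5886
0.0 808 [0.565  0.6124] 0.5887
0.02 67 [0.5653 0.6126] 0.5889
0.62 [366.6 370.8]
0.58 [419.4  221.85]
0.5 [447.  196.2]
0.44 [377.1  359.85]
0.3 [501.3  332.55]
```

View pics/w16.png

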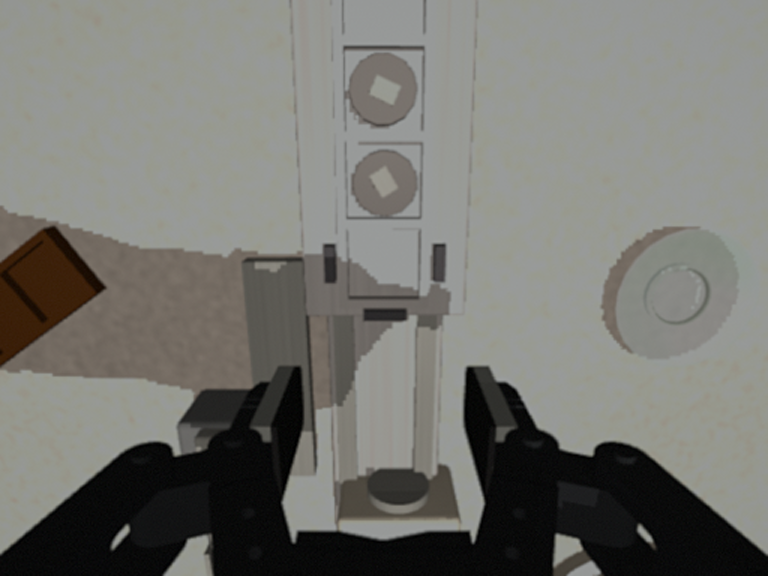

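View pics/t16.png

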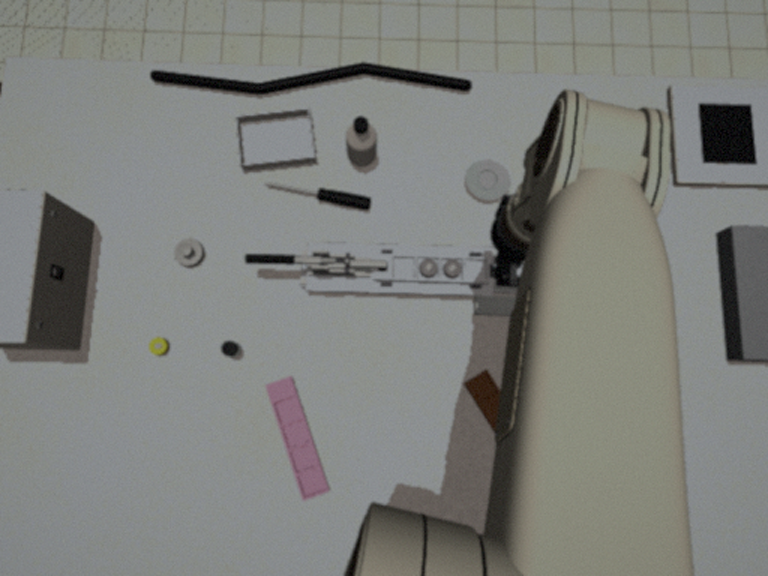

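View pics/s16.png

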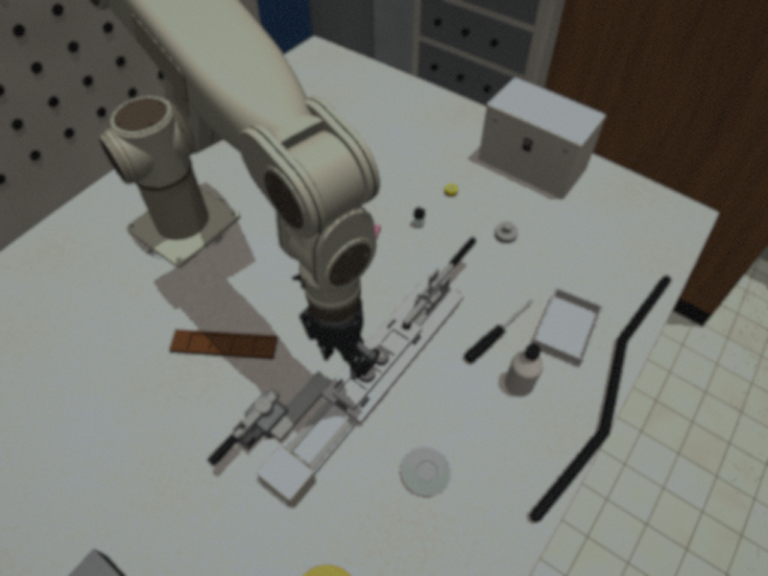

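{"method": "play_rows", "body": {
  "series": [
    {"translation": [0,-10,40],"twist": 0},
    {"translation": [-20,-30,20],"twist": 0},
    {"translation": [-25,-30,10],"twist": 0},
    {"translation": [-25,-30,10],"twist": 0},
    {"translation": [-24,-25,0],"twist": 0},
    {"translation": [0,0,0],"twist": 0},
    {"translation": [0,0,0],"twist": 0},
    {"translation": [0,0,0],"twist": 0}
  ]
}}

```text
time_s: 27.75
ee_pos: [0.494, -0.2481, 0.2352]
eef_rot: [[-0.001, 1.0, -0.003], [0.001, -0.003, -1.0], [-1.0, -0.001, -0.001]]
ft_force: [-0.5, 0.2, 0.1]
finger_gap: 0.051
```

```bash
cat > crank.py <<'E'
import sys,pickle
from h import *
tag=sys.argv[1]; s,im,d=snap('wrist',tag); pickle.dump(s,open('pics/%s_s.pkl'%tag,'wb'))
print(s['time_s'],s['ee_pos'].round(4),s['q'].round(2)); C=cloud('wrist',d,s)
for l in ('crank_axis','fold_hinge','fold_grip'):
    for t in r.tip_of('wrist',l)[:2]:
        u,v=t['centre']; print(l,round(t['p'],2),round(u*1.5),round(v*1.5),C[int(v),int(u)].round(4))
m=(im.max(2)<60)&(C[:,:,2]>0.045)&(C[:,:,2]<0.17)&(abs(C[:,:,0]-.4935)<0.04)&(C[:,:,1]<-0.26)&(C[:,:,1]>-0.39)
P=C[m]; print('dark',m.sum())
for y in np.arange(-0.375,-0.26,0.01):
    q=P[abs(P[:,1]-y)<0.005]
    if len(q)>8: print(round(y,3),len(q),np.percentile(q[:,0],[2,98]).round(4),np.percentile(q[:,2],[5,50,95]).round(4))
E
python3 crank.py w17
```

```text
27.75 [ 0.494  -0.2481  0.2352] [-0.47  0.35  0.14  1.37  0.    1.11]
crank_axis 0.77 379 236 [ 0.491  -0.2268  0.0684]
crank_axis 0.23 383 323 [ 0.4936 -0.2852  0.0667]
fold_hinge 0.64 379 320 [ 0.4944 -0.171   0.3695]
fold_grip 0.82 386 392 [ 0.4955 -0.3348  0.0694]
dark 951
-0.355 58 [0.486  0.4998] [0.0664 0.0693 0.0708]
-0.345 127 [0.4861 0.5008] [0.066  0.0689 0.0705]
-0.335 127 [0.4862 0.5008] [0.0656 0.0692 0.0707]
-0.325 142 [0.4852 0.5007] [0.065  0.0689 0.0708]
-0.315 140 [0.4853 0.5007] [0.065  0.0692 0.0708]
-0.305 154 [0.4854 0.5007] [0.0648 0.069  0.0708]
-0.295 34 [0.4778 0.5   ] [0.0469 0.0644 0.0691]
-0.285 76 [0.4779 0.4978] [0.0464 0.0504 0.0637]
-0.275 86 [0.478  0.5075] [0.0464 0.0605 0.0732]
```

View pics/w17.png

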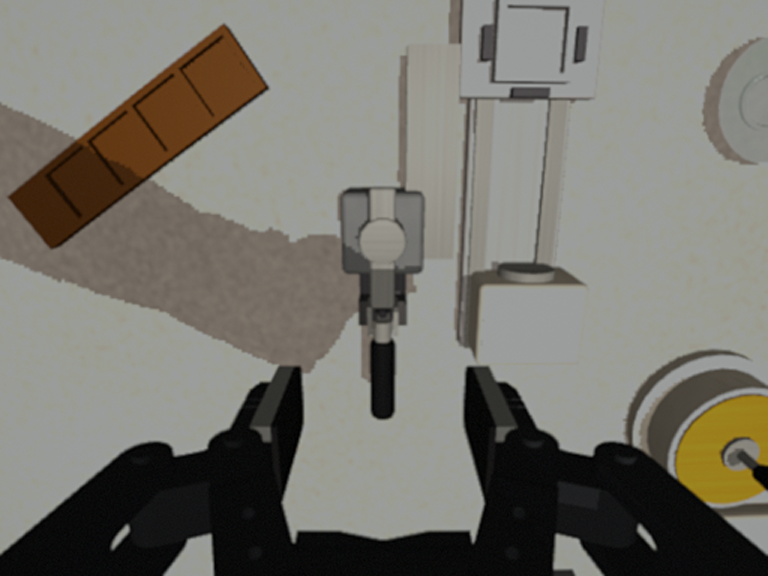

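{"method": "play_rows", "body": {
  "series": [
    {"translation": [-0.8,-44,-20],"twist": 0},
    {"translation": [0,-43,-20],"twist": 0},
    {"translation": [0,0,-45],"twist": 0},
    {"translation": [0,0,-45],"twist": 0},
    {"translation": [0,0,-30],"twist": 0},
    {"translation": [0,0,-18],"twist": 0},
    {"translation": [0,0,0],"twist": 0},
    {"translation": [0,0,0],"twist": 0}
  ]
}}

```text
time_s: 28.75
ee_pos: [0.4932, -0.336, 0.058]
eef_rot: [[-0.0, 1.0, -0.004], [0.0, -0.004, -1.0], [-1.0, -0.0, -0.0]]
ft_force: [0.3, 0.3, 0.8]
finger_gap: 0.0511
```

{"method": "play_rows", "body": {
  "series": [
    {"translation": [0,0,0],"twist": 0},
    {"translation": [0,0,0],"twist": 0},
    {"translation": [0,0,0],"twist": 0},
    {"translation": [0,0,0],"twist": 0},
    {"translation": [0,0,0],"twist": 0}
  ],
  "gripper": 0
}}

```text
time_s: 29.25
ee_pos: [0.4933, -0.337, 0.0592]
eef_rot: [[0.002, 1.0, -0.005], [-0.002, -0.005, -1.0], [-1.0, 0.002, 0.002]]
ft_force: [-0.3, -0.5, 5.5]
finger_gap: 0.0157
```

Run:
```python
from h import *
snap('wrist','w18'); print(r.sense()['ft_force'])
h=np.array([-285.,62.]); prev=None
for t in np.arange(0,1.5,0.15):
    p=h+50*np.array([-np.cos(t),np.sin(t)]); print(round(t,2),p.round(1),None if prev is None else (p-prev).round(1)); prev=p
```

```text
[-0.53079224 -0.65815614  5.65517782]
0.0 [-335.   62.] None
0.15 [-334.4   69.5] [0.6 7.5]
0.3 [-332.8   76.8] [1.7 7.3]
0.45 [-330.    83.7] [2.7 7. ]
0.6 [-326.3   90.2] [3.8 6.5]
0.75 [-321.6   96.1] [4.7 5.8]
0.9 [-316.1  101.2] [5.5 5.1]
1.05 [-309.9  105.4] [6.2 4.2]
1.2 [-303.1  108.6] [6.8 3.2]
1.35 [-296.   110.8] [7.2 2.2]
```

View pics/w18.png

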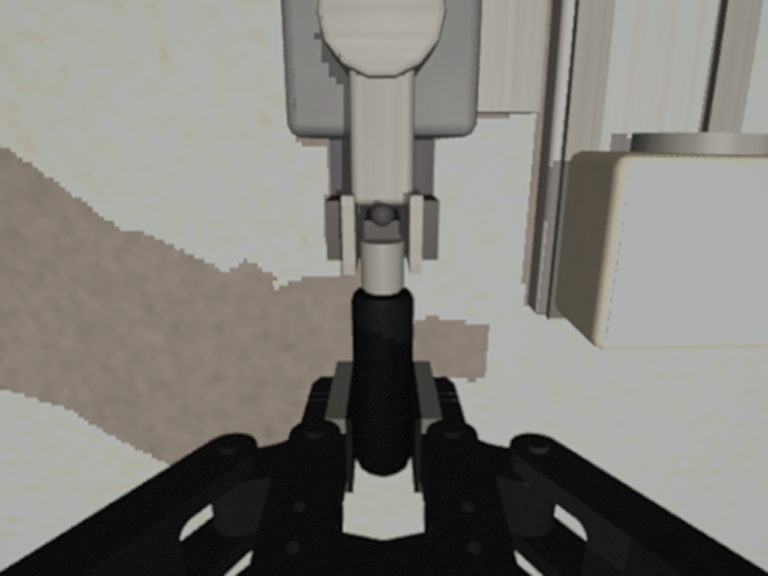

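{"method": "play_rows", "body": {
  "series": [
    {"translation": [0,0.6,7.5],"twist": 0},
    {"translation": [0,1.7,7.3],"twist": 0},
    {"translation": [0,2.7,7],"twist": 0},
    {"translation": [0,3.8,6.5],"twist": 0},
    {"translation": [0,0,0],"twist": 0},
    {"translation": [0,0,0],"twist": 0}
  ]
}}

```text
time_s: 29.9
ee_pos: [0.4912, -0.3235, 0.0841]
eef_rot: [[-0.004, 1.0, -0.002], [0.008, -0.002, -1.0], [-1.0, -0.004, -0.008]]
ft_force: [1.9, 6.4, -15.4]
finger_gap: 0.0153
```

```bash
python3 crank.py w19
```

```text
29.9 [ 0.4912 -0.3235  0.0841] [-0.58  0.52  0.01  1.06  0.    0.99]
crank_axis 0.72 389 85 [ 0.493  -0.2304  0.0695]
fold_hinge 0.91 380 266 [ 0.4902 -0.284   0.0675]
fold_grip 0.83 388 423 [ 0.4925 -0.3261  0.0909]
dark 28354
-0.345 558 [0.483  0.4989] [0.0935 0.0976 0.0997]
-0.335 2533 [0.4543 0.5326] [0.0913 0.132  0.1404]
-0.325 3467 [0.4547 0.532 ] [0.0872 0.131  0.1466]
-0.315 12875 [0.4547 0.5328] [0.0849 0.1305 0.1564]
-0.305 8428 [0.4709 0.5119] [0.0791 0.1527 0.1637]
-0.295 371 [0.4791 0.4992] [0.0721 0.0759 0.0783]
-0.285 50 [0.4791 0.4994] [0.0469 0.0578 0.0593]
-0.275 72 [0.4775 0.5083] [0.0458 0.062  0.068 ]
```

View pics/w19.png

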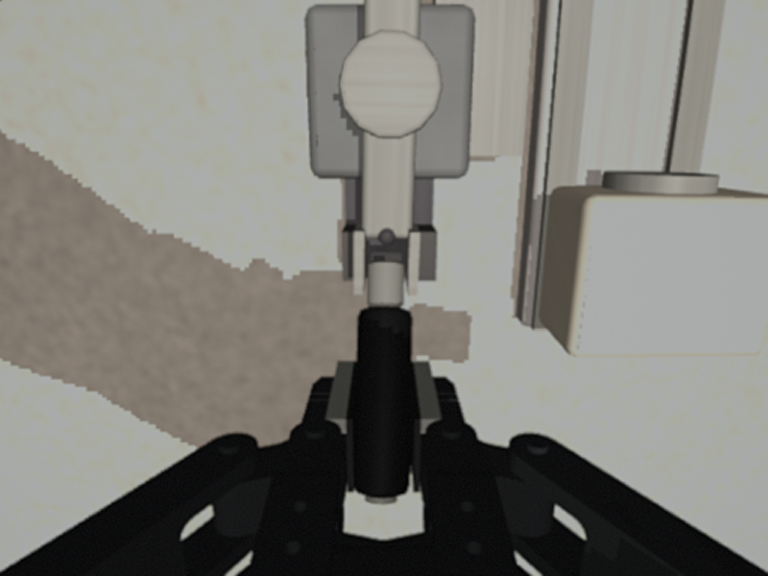

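{"method": "play_rows", "body": {
  "series": [
    {"translation": [0,4.7,5.8],"twist": 0},
    {"translation": [0,5.5,5.1],"twist": 0},
    {"translation": [0,6.2,4.2],"twist": 0},
    {"translation": [0,6.8,3.2],"twist": 0},
    {"translation": [0,0,0],"twist": 0}
  ]
}}

```text
time_s: 30.6
ee_pos: [0.4926, -0.3051, 0.107]
eef_rot: [[0.0, 1.0, -0.004], [-0.004, -0.004, -1.0], [-1.0, 0.0, 0.004]]
ft_force: [-4.1, -0.1, -2.4]
finger_gap: 0.0135
```

```bash
python3 crank.py w20|grep fold
python3 - <<'E'
from h import *
snap('scene','s20')
E
```

```text
fold_hinge 0.77 383 297 [ 0.4926 -0.2831  0.0689]
fold_grip 0.63 386 424 [ 0.4934 -0.3101  0.1108]
```

View pics/w20.png

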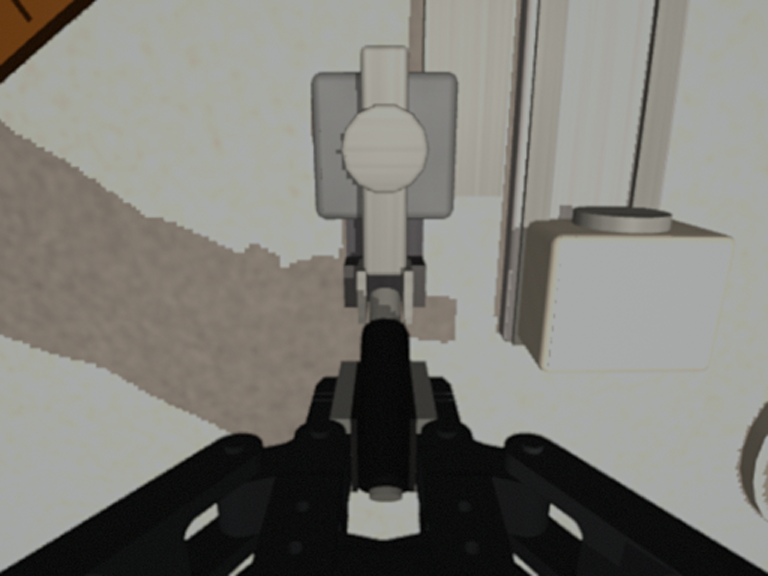

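{"method": "play_rows", "body": {
  "series": [
    {"translation": [0,7.2,2.2],"twist": 0},
    {"translation": [0,7.4,1.2],"twist": 0},
    {"translation": [0,5,0.2],"twist": 0},
    {"translation": [0,0,0],"twist": 0},
    {"translation": [0,0,0],"twist": 0}
  ]
}}

```text
time_s: 31.35
ee_pos: [0.4953, -0.2847, 0.1107]
eef_rot: [[0.007, 1.0, -0.004], [-0.001, -0.004, -1.0], [-1.0, 0.007, 0.001]]
ft_force: [0.5, 3.7, 7.3]
finger_gap: 0.0002
```

{"method": "play_rows", "body": {
  "series": [
    {"translation": [0,0,0],"twist": 0},
    {"translation": [0,0,0],"twist": 0},
    {"translation": [0,0,0],"twist": 0}
  ],
  "gripper": 0.6
}}

```text
time_s: 31.65
ee_pos: [0.4934, -0.2853, 0.1084]
eef_rot: [[0.001, 1.0, -0.005], [-0.001, -0.005, -1.0], [-1.0, 0.001, 0.001]]
ft_force: [-0.8, -0.4, -0.5]
finger_gap: 0.0437
```

```bash
python3 crank.py w21
```

```text
31.65 [ 0.4934 -0.2853  0.1084] [-0.52  0.46 -0.03  1.08 -0.    1.05]
crank_axis 0.89 380 205 [ 0.4926 -0.2291  0.0699]
fold_hinge 0.72 382 342 [ 0.4929 -0.276   0.0826]
fold_grip 0.79 384 408 [ 0.4938 -0.2762  0.1271]
dark 11611
-0.295 399 [0.4557 0.5324] [0.0471 0.1327 0.1561]
-0.285 2495 [0.454  0.5329] [0.0478 0.134  0.1567]
-0.275 8004 [0.4553 0.5317] [0.0877 0.1335 0.158 ]
-0.265 713 [0.4653 0.5215] [0.1656 0.1683 0.1698]
```

View pics/w21.png

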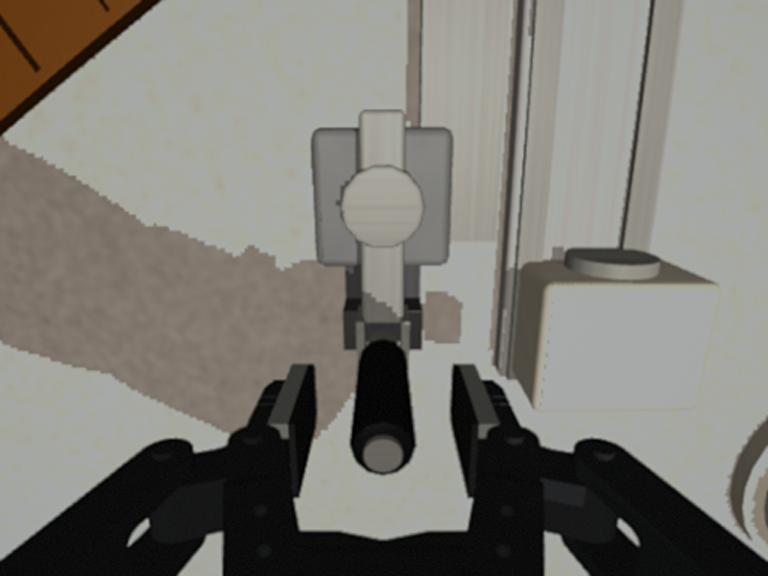

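Run:
```python
from h import *
s=r.sense(); d=np.load('pics/w21_d.npy'); C=cloud('wrist',d,s)
for v in range(228,312,6): print(v,C[v,255].round(4))
snap('scene','s21')
im=np.load('pics/s21_i.npy')[:,:,::-1]; cv2.imwrite('pics/s21c.png',cv2.resize(im[180:340,120:330],None,fx=3.6,fy=3.6,interpolation=cv2.INTER_CUBIC))
```

```text
228 [ 0.4928 -0.2757  0.0822]
234 [ 0.4928 -0.276   0.0892]
240 [ 0.4928 -0.2758  0.0968]
246 [ 0.4928 -0.2757  0.1037]
252 [ 0.4928 -0.2758  0.1095]
258 [ 0.4928 -0.2754  0.1159]
264 [ 0.4928 -0.276   0.1201]
270 [ 0.4928 -0.2763  0.1245]
276 [ 0.4928 -0.2757  0.1301]
282 [ 0.4928 -0.2772  0.132 ]
288 [ 0.4928 -0.279   0.1333]
294 [ 0.4928 -0.2806  0.1349]
300 [ 0.4928 -0.2837  0.1344]
306 [ 0.4928 -0.2859  0.1352]
```

View pics/s21c.png

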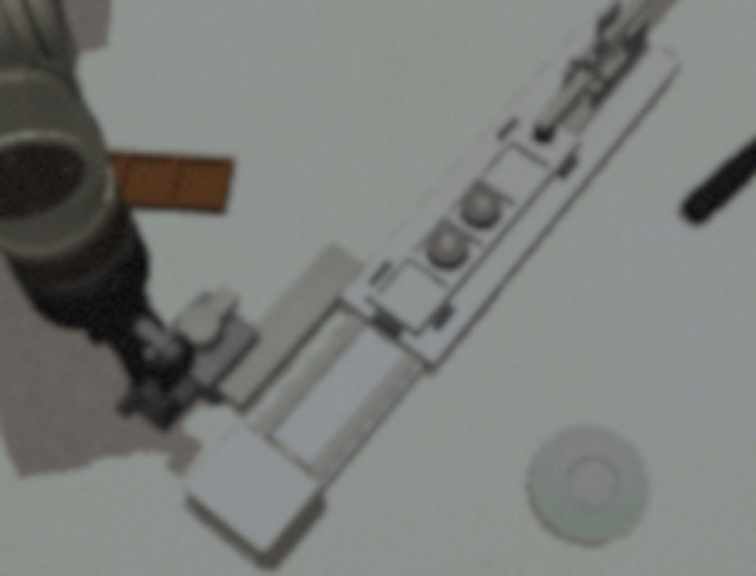

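{"method": "play_rows", "body": {
  "series": [
    {"translation": [0,0.5,-4],"twist": 0},
    {"translation": [0,0,0],"twist": 0},
    {"translation": [0,0,0],"twist": 0},
    {"translation": [0,0,0],"twist": 0},
    {"translation": [0,0,0],"twist": 0}
  ],
  "gripper": 0
}}

```text
time_s: 32.4
ee_pos: [0.4925, -0.284, 0.1037]
eef_rot: [[-0.001, 1.0, -0.005], [0.001, -0.005, -1.0], [-1.0, -0.001, -0.001]]
ft_force: [0.0, 0.7, -2.3]
finger_gap: 0.0166
```

{"method": "play_rows", "body": {
  "series": [
    {"translation": [-10.7,1.1,0],"twist": 0},
    {"translation": [-10.3,3.1,0],"twist": 0},
    {"translation": [0,0,0],"twist": 0},
    {"translation": [0,0,0],"twist": 0}
  ]
}}

```text
time_s: 32.8
ee_pos: [0.4705, -0.2792, 0.1038]
eef_rot: [[-0.002, 1.0, -0.005], [0.002, -0.005, -1.0], [-1.0, -0.002, -0.002]]
ft_force: [-0.5, 2.1, -2.8]
finger_gap: 0.0166
```

```bash
python3 crank.py w22|head -4
```

```text
32.8 [ 0.4705 -0.2792  0.1038] [-0.54  0.43 -0.09  1.05  0.    1.04]
crank_axis 0.71 447 221 [ 0.493  -0.2282  0.0693]
fold_hinge 0.96 383 352 [ 0.4705 -0.2714  0.0836]
fold_grip 0.64 385 422 [ 0.471  -0.2717  0.1267]
```

View pics/w22.png

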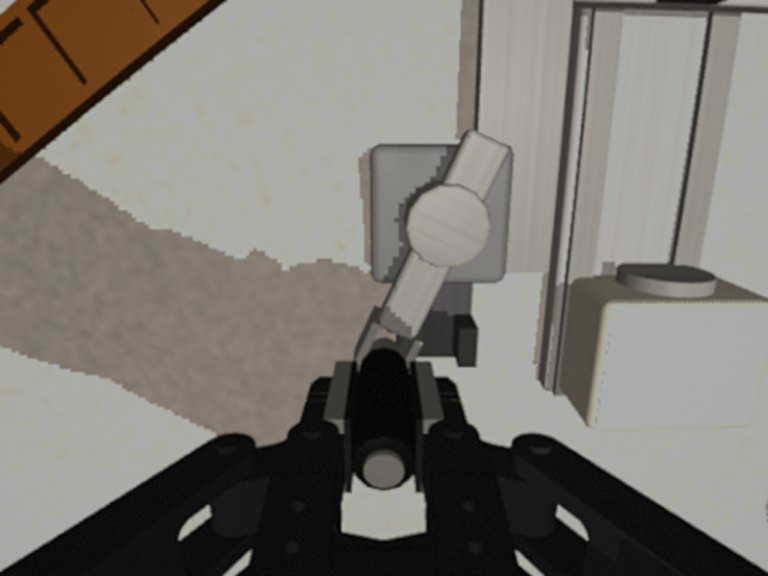

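The crank is turning. Continue round.

{"method": "play_rows", "body": {
  "series": [
    {"translation": [-9.5,5.1,0],"twist": 0},
    {"translation": [-8.3,6.8,0],"twist": 0},
    {"translation": [-6.8,8.3,0],"twist": 0},
    {"translation": [-5.1,9.5,0],"twist": 0},
    {"translation": [-3.1,10.3,0],"twist": 0},
    {"translation": [-1.1,10.7,0],"twist": 0},
    {"translation": [0,0,0],"twist": 0}
  ]
}}

```text
time_s: 33.7
ee_pos: [0.438, -0.2276, 0.1039]
eef_rot: [[0.001, 1.0, -0.003], [0.001, -0.003, -1.0], [-1.0, 0.001, -0.001]]
ft_force: [5.4, 0.6, -11.0]
finger_gap: 0.0169
```

{"method": "play_rows", "body": {
  "series": [
    {"translation": [1.1,10.7,0],"twist": 0},
    {"translation": [3.1,10.3,0],"twist": 0},
    {"translation": [5.1,9.5,0],"twist": 0},
    {"translation": [6.8,8.3,0],"twist": 0},
    {"translation": [8.3,6.8,0],"twist": 0},
    {"translation": [9.5,5.1,0],"twist": 0},
    {"translation": [10.3,3.1,0],"twist": 0},
    {"translation": [10.7,1.1,0],"twist": 0}
  ]
}}

```text
time_s: 34.5
ee_pos: [0.4924, -0.1738, 0.1038]
eef_rot: [[-0.002, 1.0, -0.004], [0.001, -0.004, -1.0], [-1.0, -0.002, -0.001]]
ft_force: [-3.0, -4.0, -6.9]
finger_gap: 0.0163
```

```bash
python3 crank.py w23|head -4
```

```text
34.5 [ 0.4924 -0.1738  0.1038] [-0.34  0.38 -0.16  1.02 -0.    1.24]
crank_axis 0.75 385 469 [ 0.4928 -0.1742  0.1354]
fold_hinge 0.97 382 352 [ 0.4918 -0.167   0.08  ]
fold_grip 0.78 383 422 [ 0.4924 -0.1665  0.1263]
```

View pics/w23.png

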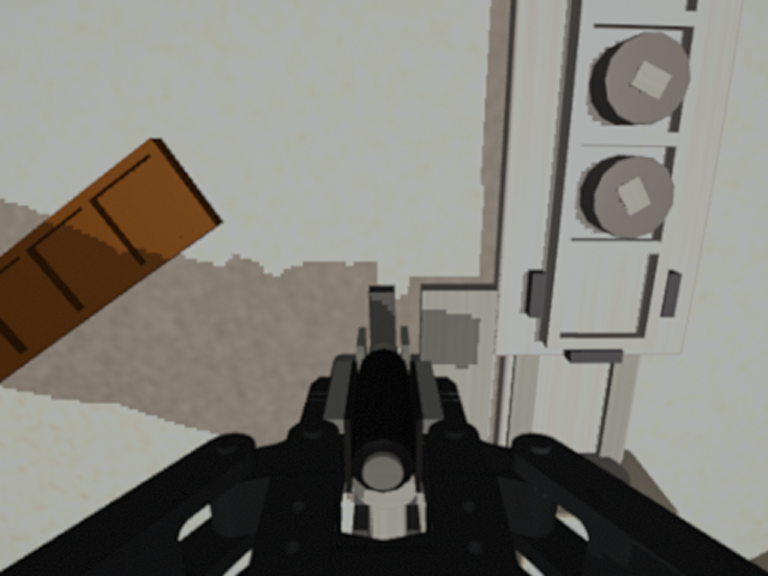

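{"method": "play_rows", "body": {
  "series": [
    {"translation": [10.7,-1.1,0],"twist": 0},
    {"translation": [10.3,-3.1,0],"twist": 0},
    {"translation": [9.5,-5.1,0],"twist": 0},
    {"translation": [8.3,-6.8,0],"twist": 0},
    {"translation": [6.8,-8.3,0],"twist": 0},
    {"translation": [5.1,-9.5,0],"twist": 0},
    {"translation": [3.1,-10.3,0],"twist": 0},
    {"translation": [1.1,-10.7,0],"twist": 0}
  ]
}}

```text
time_s: 35.5
ee_pos: [0.5483, -0.2301, 0.1039]
eef_rot: [[0.001, 1.0, -0.004], [0.0, -0.004, -1.0], [-1.0, 0.001, -0.0]]
ft_force: [-0.0, 1.1, -8.5]
finger_gap: 0.0161
```

{"method": "play_rows", "body": {
  "series": [
    {"translation": [-1.1,-10.7,0],"twist": 0},
    {"translation": [-3.1,-10.3,0],"twist": 0},
    {"translation": [-5.1,-9.5,0],"twist": 0},
    {"translation": [-6.8,-8.3,0],"twist": 0},
    {"translation": [-8.3,-6.8,0],"twist": 0},
    {"translation": [-9.5,-5.1,0],"twist": 0},
    {"translation": [-10.3,-3.1,0],"twist": 0},
    {"translation": [-10.7,-1.1,0],"twist": 0}
  ]
}}

```text
time_s: 36.3
ee_pos: [0.4921, -0.2842, 0.104]
eef_rot: [[0.001, 1.0, -0.005], [0.001, -0.005, -1.0], [-1.0, 0.001, -0.001]]
ft_force: [16.6, 3.3, -13.8]
finger_gap: 0.0165
```

{"method": "play_rows", "body": {
  "series": [
    {"translation": [-2,0,0],"twist": 0},
    {"translation": [0,0,0],"twist": 0},
    {"translation": [0,0,0],"twist": 0}
  ]
}}

```text
time_s: 36.6
ee_pos: [0.4925, -0.284, 0.1041]
eef_rot: [[0.005, 1.0, -0.003], [-0.0, -0.003, -1.0], [-1.0, 0.005, -0.0]]
ft_force: [7.9, 1.9, -14.6]
finger_gap: 0.0167
```

```bash
python3 crank.py w24|head -4
```

```text
36.6 [ 0.4925 -0.284   0.1041] [-0.52  0.46 -0.04  1.06  0.    1.05]
crank_axis 0.87 384 210 [ 0.4933 -0.2295  0.0686]
fold_hinge 0.6 384 352 [ 0.4931 -0.2764  0.0824]
fold_grip 0.73 388 420 [ 0.4935 -0.2762  0.1262]
```

View pics/w24.png

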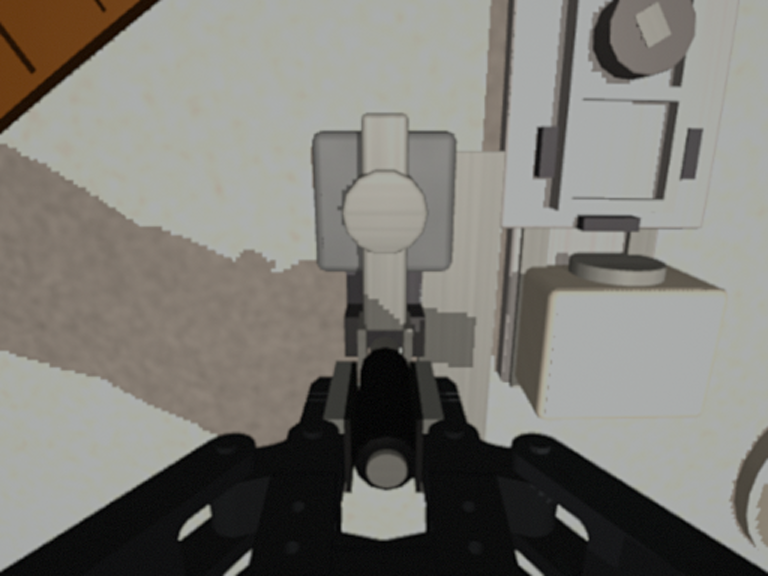

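Run:
```python
from h import *
s=r.sense(); d=np.load('pics/w24_d.npy'); C=cloud('wrist',d,s)
print(C[149,410],C[148,405])
m=(C[:,:,2]>0.026)&(C[:,:,2]<0.034)&(C[:,:,0]>0.56)&(C[:,:,0]<0.62); print(np.percentile(C[m][:,1],[0,.5,2]))
d=np.load('pics/w15_d.npy')
import pickle
s=pickle.load(open('pics/w16_s.pkl','rb'));d=np.load('pics/w16_d.npy'); C=cloud('wrist',d,s)
m=(C[:,:,2]>0.026)&(C[:,:,2]<0.034)&(C[:,:,0]>0.56)&(C[:,:,0]<0.62)&(C[:,:,1]>-0.2); print(np.percentile(C[m][:,1],[0,.5,2]))
```

```text
[ 0.58962856 -0.23925407  0.03807966] [ 0.58671347 -0.23875343  0.03732701]
[-0.26393482 -0.26277798 -0.26237683]
[-0.14201072 -0.14132409 -0.14008271]
```

{"method": "play_rows", "body": {
  "series": [
    {"translation": [2,0,0],"twist": 0},
    {"translation": [0,0,0],"twist": 0},
    {"translation": [0,0,0],"twist": 0},
    {"translation": [0,0,0],"twist": 0}
  ],
  "gripper": 0.6
}}

```text
time_s: 37.2
ee_pos: [0.4929, -0.285, 0.1054]
eef_rot: [[0.002, 1.0, -0.005], [-0.002, -0.005, -1.0], [-1.0, 0.002, 0.002]]
ft_force: [-0.6, 0.0, 0.2]
finger_gap: 0.0512
```

{"method": "play_rows", "body": {
  "series": [
    {"translation": [0,0,30],"twist": 0},
    {"translation": [0,0,40],"twist": 0},
    {"translation": [0,0,0],"twist": 0}
  ]
}}

```text
time_s: 37.5
ee_pos: [0.4957, -0.2864, 0.1806]
eef_rot: [[0.01, 1.0, -0.005], [-0.006, -0.005, -1.0], [-1.0, 0.01, 0.006]]
ft_force: [0.7, 0.5, 0.0]
finger_gap: 0.0513
```

{"method": "play_rows", "body": {
  "series": [
    {"translation": [0,28,0],"twist": 0},
    {"translation": [0,0,0],"twist": 0},
    {"translation": [0,0,0],"twist": 0},
    {"translation": [0,0,0],"twist": 0}
  ],
  "gripper": 0
}}

```text
time_s: 37.9
ee_pos: [0.4926, -0.2567, 0.174]
eef_rot: [[-0.0, 1.0, -0.005], [-0.001, -0.005, -1.0], [-1.0, -0.0, 0.001]]
ft_force: [0.1, 0.1, 1.0]
finger_gap: -0.0005
```

Run:
```python
from h import *
s=r.sense(); print(s['ee_pos'],s['finger_gap'])
snap('wrist','w25')
h=np.array([-285.,62.]); prev=None
for i,f in enumerate(np.linspace(-0.05,1.57,12)):
    rho=50+8*i/11
    Q=h+rho*np.array([-np.sin(f),np.cos(f)])+9*np.array([np.cos(f),np.sin(f)])
    t=Q+[11,8]; print(round(f,2),t.round(1),None if prev is None else (t-prev).round(1)); prev=t
```

```text
[ 0.49263792 -0.25670821  0.17401935] -0.0005171689917600439
-0.05 [-262.5  119.5] None
0.1 [-270.   121.4] [-7.5  1.9]
0.24 [-277.7  122.1] [-7.8  0.7]
0.39 [-285.6  121.7] [-7.9 -0.4]
0.54 [-293.4  120. ] [-7.8 -1.6]
0.69 [-301.   117.2] [-7.6 -2.8]
0.83 [-308.2  113.2] [-7.2 -4. ]
0.98 [-314.8  108.1] [-6.6 -5.1]
1.13 [-320.6  102. ] [-5.8 -6.1]
1.28 [-325.5   95.1] [-4.9 -7. ]
1.42 [-329.3   87.4] [-3.8 -7.7]
1.57 [-332.   79.] [-2.7 -8.3]
```

View pics/w25.png

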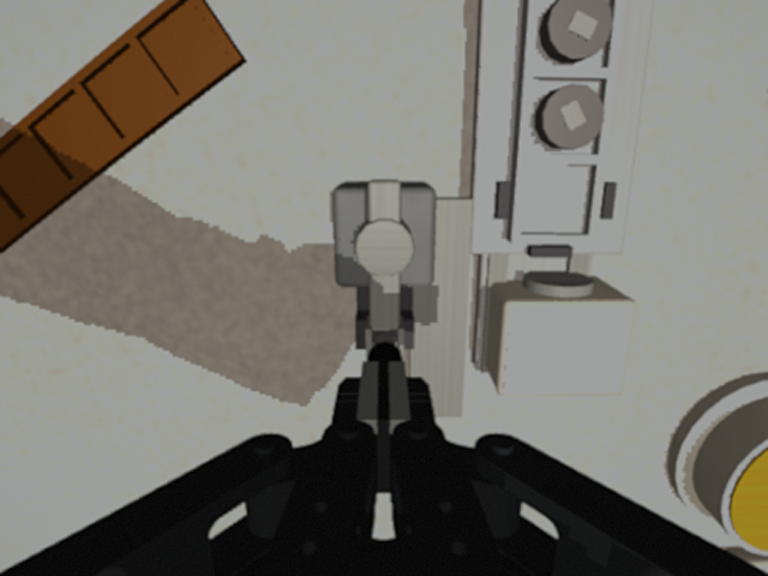

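{"method": "play_rows", "body": {
  "series": [
    {"translation": [0,0,-27],"twist": 0},
    {"translation": [0,0,-27],"twist": 0},
    {"translation": [0,0,0],"twist": 0},
    {"translation": [0,0,0],"twist": 0}
  ]
}}

```text
time_s: 38.35
ee_pos: [0.4923, -0.2565, 0.1199]
eef_rot: [[-0.001, 1.0, -0.005], [0.001, -0.005, -1.0], [-1.0, -0.001, -0.001]]
ft_force: [1.3, -0.5, 0.1]
finger_gap: 0.0001
```

{"method": "play_rows", "body": {
  "series": [
    {"translation": [0,-6,0],"twist": 0},
    {"translation": [0,-7.5,1],"twist": 0},
    {"translation": [0,-7.8,0.7],"twist": 0},
    {"translation": [0,-7.9,-0.4],"twist": 0},
    {"translation": [0,-7.8,-1.6],"twist": 0},
    {"translation": [0,0,0],"twist": 0}
  ]
}}

```text
time_s: 38.95
ee_pos: [0.4929, -0.2943, 0.1202]
eef_rot: [[0.001, 1.0, -0.006], [-0.0, -0.006, -1.0], [-1.0, 0.001, 0.0]]
ft_force: [-0.0, 2.5, 0.6]
finger_gap: -0.0
```

{"method": "play_rows", "body": {
  "series": [
    {"translation": [0,-7.6,-2.8],"twist": 0},
    {"translation": [0,-7.2,-4],"twist": 0},
    {"translation": [0,-6.6,-5.1],"twist": 0},
    {"translation": [0,-5.8,-6.1],"twist": 0},
    {"translation": [0,0,0],"twist": 0}
  ]
}}

```text
time_s: 39.45
ee_pos: [0.492, -0.3214, 0.1004]
eef_rot: [[-0.002, 1.0, -0.006], [0.0, -0.006, -1.0], [-1.0, -0.002, -0.0]]
ft_force: [-0.7, 0.7, -0.2]
finger_gap: 0.0002
```

```bash
python3 crank.py w26
```

```text
39.45 [ 0.492  -0.3214  0.1004] [-0.58  0.5   0.02  1.09 -0.    1.  ]
crank_axis 0.76 385 100 [ 0.4929 -0.2312  0.0695]
fold_hinge 0.89 383 262 [ 0.4921 -0.2852  0.064 ]
dark 23217
-0.335 20 [0.4909 0.4947] [0.1284 0.1293 0.1429]
-0.325 3612 [0.4559 0.5283] [0.1293 0.1492 0.1624]
-0.315 6439 [0.4544 0.5312] [0.0695 0.1491 0.168 ]
-0.305 12891 [0.4549 0.5319] [0.0999 0.1518 0.1685]
-0.295 78 [0.4807 0.5003] [0.0475 0.0663 0.0695]
-0.285 80 [0.4808 0.4988] [0.0468 0.056  0.0641]
-0.275 97 [0.4786 0.5078] [0.0462 0.0684 0.0725]
```

View pics/w26.png

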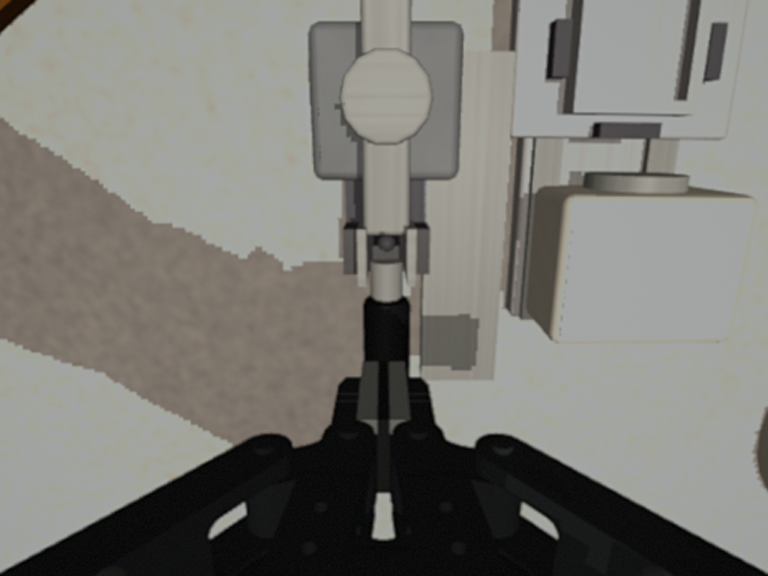

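Handle has snapped down. Press it gently to seat, then retreat and check.

{"method": "play_rows", "body": {
  "series": [
    {"translation": [0,-3,-10],"twist": 0},
    {"translation": [0,-3,-9],"twist": 0},
    {"translation": [0,0,-2],"twist": 0},
    {"translation": [0,0,0],"twist": 0},
    {"translation": [0,0,0],"twist": 0}
  ]
}}

```text
time_s: 40.15
ee_pos: [0.4927, -0.3264, 0.0807]
eef_rot: [[-0.0, 1.0, -0.005], [0.0, -0.005, -1.0], [-1.0, -0.0, -0.0]]
ft_force: [-0.0, 1.3, 0.8]
finger_gap: 0.0002
```

{"method": "play_rows", "body": {
  "series": [
    {"translation": [0,0,-1.5],"twist": 0},
    {"translation": [0,0,0],"twist": 0}
  ]
}}

```text
time_s: 40.35
ee_pos: [0.4928, -0.3264, 0.0794]
eef_rot: [[0.0, 1.0, -0.004], [-0.0, -0.004, -1.0], [-1.0, 0.0, 0.0]]
ft_force: [-0.1, -0.3, 0.5]
finger_gap: 0.0005
```

{"method": "play_rows", "body": {
  "series": [
    {"translation": [0,0,20],"twist": 0},
    {"translation": [0,10,45],"twist": 0},
    {"translation": [0,35,30],"twist": 0},
    {"translation": [0,35,30],"twist": 0},
    {"translation": [0,20,20],"twist": 0},
    {"translation": [0,0,0],"twist": 0},
    {"translation": [0,0,0],"twist": 0},
    {"translation": [0,0,0],"twist": 0}
  ]
}}

```text
time_s: 41.15
ee_pos: [0.4921, -0.2269, 0.223]
eef_rot: [[-0.002, 1.0, -0.005], [0.0, -0.005, -1.0], [-1.0, -0.002, -0.0]]
ft_force: [0.4, -1.0, -0.1]
finger_gap: 0.0001
```

```bash
python3 crank.py w27
python3 - <<'E'
from h import *
import pickle
s=pickle.load(open('pics/w27_s.pkl','rb')); d=np.load('pics/w27_d.npy'); C=cloud('wrist',d,s)
m=(C[:,:,2]>0.046)&(C[:,:,2]<0.055)&(abs(C[:,:,0]-.589)<0.024)&(C[:,:,1]>-0.235)&(C[:,:,1]<-0.06)
n,lab,st,cen=cv2.connectedComponentsWithStats(m.astype(np.uint8))
for i in range(1,n):
    if st[i,4]>50:
        t=C[lab==i]; t=t[t[:,2]>0.0485]; print(st[i],cv2.minEnclosingCircle((t[:,:2]*1000).astype(np.float32)),np.median(t[:,2]))
m=(C[:,:,2]>0.031)&(C[:,:,2]<0.0385)&(abs(C[:,:,0]-.589)<0.0195)&(C[:,:,1]>-0.235)&(C[:,:,1]<-0.04)
n,lab,st,cen=cv2.connectedComponentsWithStats(cv2.erode(m.astype(np.uint8),np.ones((2,2))))
for i in range(1,n):
    if st[i,4]>150:
        P=C[lab==i]; a,b=np.percentile(P[:,0],[1,99]),np.percentile(P[:,1],[1,99]); print(st[i],a.mean().round(4),b.round(4),b.mean().round(4))
snap('scene','s27'); snap('top','t27')
E
```

```text
41.15 [ 0.4921 -0.2269  0.223 ] [-0.43  0.33  0.09  1.33 -0.    1.14]
crank_axis 0.73 387 279 [ 0.4945 -0.2294  0.0686]
fold_hinge 0.62 387 358 [ 0.4943 -0.2854  0.0623]
dark 98
-0.285 32 [0.481  0.4984] [0.0468 0.059  0.0633]
-0.275 63 [0.478  0.5078] [0.0458 0.0557 0.0723]
[ 344   46   37   38 1062] ((588.0943603515625, -124.46721649169922), 15.873713493347168) 0.05067838232672742
[342  97  36  35 986] ((588.7926025390625, -167.48309326171875), 16.31865882873535) 0.05067860966891663
[ 343    0   44   37 1463] 0.5903 [-0.0982 -0.0683] -0.0833
[340  44  43  43 446] 0.5902 [-0.142  -0.1051] -0.1235
[337  94  40  40 409] 0.5896 [-0.1862 -0.1492] -0.1677
[ 333  140   40   36 1265] 0.5894 [-0.2286 -0.1938] -0.2112
```

View pics/w27.png

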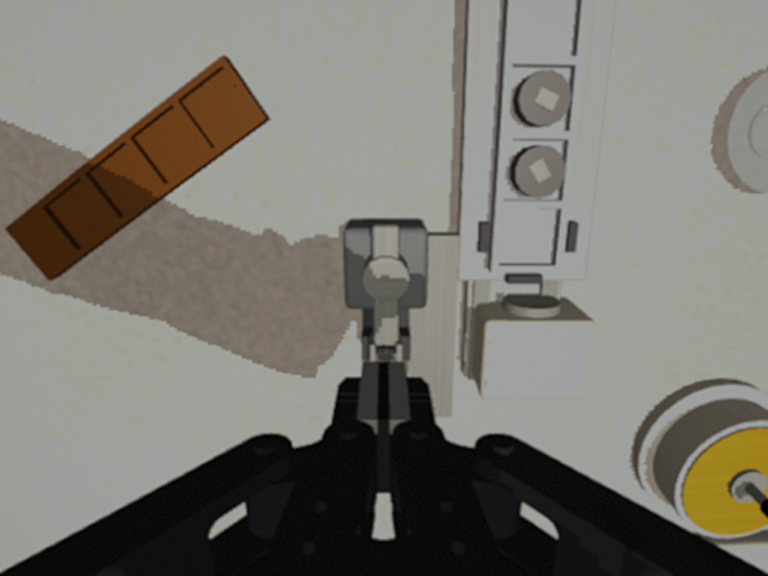

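View pics/s27.png

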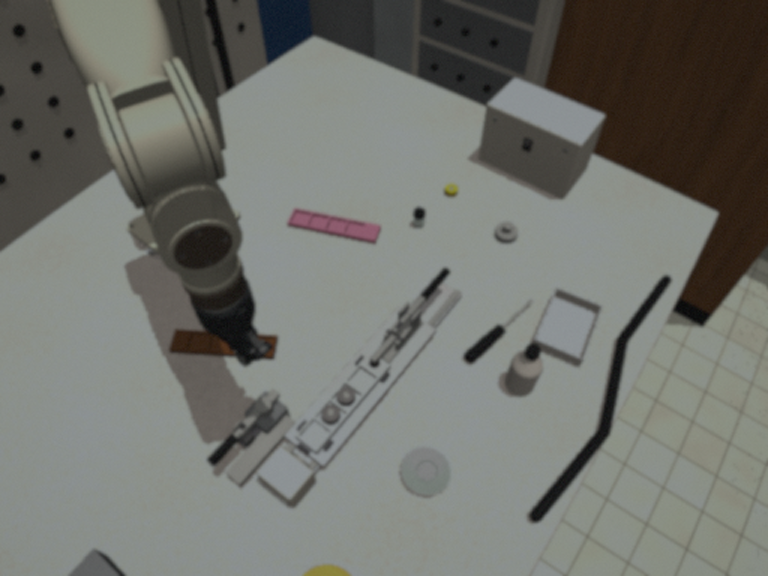

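{"method": "play_rows", "body": {
  "series": [
    {"translation": [0,0,10],"twist": 0},
    {"translation": [0,0,0],"twist": 0},
    {"translation": [0,0,0],"twist": 0},
    {"translation": [0,0,0],"twist": 0}
  ],
  "gripper": 0.8
}}

```text
time_s: 41.85
ee_pos: [0.4928, -0.2264, 0.2344]
eef_rot: [[0.0, 1.0, -0.004], [-0.0, -0.004, -1.0], [-1.0, 0.0, 0.0]]
ft_force: [-0.3, 0.2, -0.5]
finger_gap: 0.058
```

```bash
python3 crank.py w28
python3 - <<'E'
from h import *
s,im,d=snap('scene','s28'); C=cloud('scene',d,s)
m=(im.max(2)<60)&(C[:,:,2]>0.09)&(C[:,:,2]<0.0)
m=(im.max(2)<70)&(abs(C[:,:,0]-.589)<0.02)&(C[:,:,1]>0.06)&(C[:,:,1]<0.22)&(C[:,:,2]>0.05)
P=C[m]
for y in np.arange(0.08,0.21,0.02):
    q=P[abs(P[:,1]-y)<0.01]
    if len(q)>3: print(round(y,2),len(q),np.percentile(q[:,2],[10,50,90]).round(4))
E
```

```text
41.85 [ 0.4928 -0.2264  0.2344] [-0.43  0.33  0.11  1.35  0.    1.14]
crank_axis 0.97 386 273 [ 0.4946 -0.2281  0.069 ]
crank_axis 0.62 535 168 [ 0.5893 -0.1654  0.0504]
fold_hinge 0.81 385 350 [ 0.4935 -0.2854  0.0609]
fold_grip 0.7 386 414 [ 0.4943 -0.3296  0.071 ]
fold_grip 0.4 384 272 [ 0.4927 -0.228   0.0693]
dark 830
-0.355 55 [0.4856 0.4996] [0.0653 0.0689 0.0708]
-0.345 121 [0.4857 0.5007] [0.0657 0.0692 0.0706]
-0.335 122 [0.4858 0.5006] [0.0662 0.0692 0.0707]
-0.325 132 [0.4849 0.5006] [0.0649 0.0692 0.0706]
-0.315 136 [0.4849 0.5006] [0.0639 0.0692 0.0708]
-0.305 150 [0.4851 0.5006] [0.0641 0.0691 0.0709]
-0.295 24 [0.48   0.5001] [0.0472 0.0662 0.0695]
-0.285 39 [0.4807 0.4976] [0.0471 0.0596 0.0644]
-0.275 51 [0.4786 0.5082] [0.0466 0.0553 0.0722]
0.1 9 [0.0823 0.0857 0.0875]
0.12 26 [0.0802 0.0854 0.0881]
0.14 28 [0.0837 0.0863 0.0895]
0.16 24 [0.0813 0.086  0.0874]
0.18 14 [0.084  0.0861 0.0876]
```

Handle level (folded), clamp handle level (closed), carriage docked, mounts seated. Handing in.

```bash
python3 -c "
from bench import r
print(r.finish_job(), r.sense()['time_s'])"
```

```text
the job is handed in; nothing more can be done
the job is handed in; nothing more can be done
```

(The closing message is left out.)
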